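Load a coat rail under the sprung hold-down of the pegging jig

TASK

Load the dark rail into the pegging jig: prop the sprung hold-down open with the wooden wedge and let go of it, lay the rail flat on the jig with its drilled face up, and slide it beneath the propped arm until it sits fully home against both the fence and the end stop. Then draw the wedge out, so that the arm's rubber foot closes on the rail, and put the wedge down on the mat clear of the jig. Leave the other things where they are.

Things in the scene. Friction and masses are not known exactly. Their poses are not given: they have to be found in the camera images.
- jig: Pegging jig, screwed down: plywood base 18 mm thick on the mat; its top is the bed, z 18 mm. Origin on the underside, below the hold-down's centre line; z up. The base spans x -105..100, y -150..230 mm. The rail's lane runs along y, x -30..20 mm; the rail slides in from +y towards -y. The blue hinge bracket behind the fence (x 56..100, y -33..33 mm) rises 48 mm above the bed.
- fence_end (a point): +y end of the fence's working face, on the bed (jig x 20, y 30 mm). The fence is a wooden strip along y, 18 mm thick, 14 mm high above the bed, its working face at jig x 20 mm from y -100 to 30 mm. Beyond its end, towards +y, the bed is bare, with room for a finger beside the rail.
- stop_face (a point): Middle of the end stop's working face, on the bed (jig x -5, y -100 mm). The stop is a wooden block across the lane at its -y end, 14 mm high above the bed. The rail is home with its end against this face and its long edge against the fence: its middle is then at jig x -5, y 0 mm.
- holddown (a joint): Angle (rad) of the sprung steel hold-down arm, 0 at rest, growing as its tip rises, stop at 0.35. It lies along jig x over y 0, 28 mm wide (9 mm over the roller), hinged at x 78 mm, 34 mm above the bed, tip at x -90 mm. It is sprung down: about 4 N at the roller at rest, 8 N propped on the wedge (0.16). Shut on the rail: about 0.08, pressing with about 11 N.
- roller_mid (a point): Middle of the orange roller in a fork under the arm's tip (jig x -73, y 0 mm; 16 mm diameter, 22 mm long along jig x, turns freely). At rest its underside is 8 mm above the bed. The wedge, slid beneath it along jig y nose first, rolls the arm up until the roller stands on the flat top; it then stands beside the lane, 30 mm clear of it. Moves with the arm: 15 mm per 0.1 rad.
- foot_tip (a point): Lowest point of the round black rubber foot (26 mm diameter) under the arm, over the middle of the lane (jig x -5, y 0 mm). With the arm at rest it is 11 mm above the bed, so the 18 mm rail cannot pass beneath; it rises 8.3 mm per 0.1 rad, to 24 mm when propped by the wedge.
- wedge: Pale beech wedge, loose, 145 mm long (y), 26 mm wide (x), 32 mm high, about 80 g. Origin at the centre of its underside, z up, y towards the thin nose. Flat top 32 mm high from y -72.5 to 7.5 mm, then a straight ramp down to a nose 4 mm thick at y 72.5 mm. It starts on its base on the mat, right of the jig. Pushing it under the roller takes 8 to 15 N.
- wedge_mid (a point): Middle of the wedge, 16 mm above its origin.
- rail_dark: Dark brown wooden coat rail 200 x 50 x 18 mm, about 130 g, loose, standing on its long narrow edge in one of the rack's slots. Origin at the centre of that lower edge; x across the 18 mm, pointing out of the drilled face (three 13 mm peg holes at y -65, 0, 65 mm; the other face is plain), y along the length, z along the 50 mm width. Flat, drilled face up: x is up. Either end may lead.
- rail_dark_mid (a point): Middle of the dark rail, 25 mm along its z from the origin; flat on the bed it is 9 mm above the bed.
- rack: Low plywood rack, fixed, 180 mm (x) x 190 mm (y), floor 12 mm above its underside; origin at the centre of the underside. Three slots along y at x -50, 0, 50 mm, 22 mm wide, between wooden teeth 22 mm high and 16 mm thick at y -70 and 70 mm, none between. Rails stand in the slots on edge, tops 62 mm above the underside, drilled faces to the rack's +x.
- rail_pine1: Pale pine rail like the dark one, in another slot of the rack: leave it.
- rail_pine2: Second pale pine rail in the rack: leave it.
- hammer: Black-handled hammer, 300 mm, lying behind the jig: leave it.
- drift: Round wooden drift, 38 mm diameter, 85 mm high, standing behind the jig: leave it.
- tub: Clear tub of pegs, 120 x 120 x 60 mm, behind the jig: leave it.
- peg1: Loose turned wooden peg, 52 mm long, 20 mm thick, lying right of the jig: leave it.
- peg2: Loose turned wooden peg of the same kind, lying on the robot side, right of the jig: leave it.
- glue: White glue bottle with red cap, 52 mm diameter, 150 mm high: leave it.

How it is judged:
By the outcome, as a careful person would: the job done as asked, in the order asked, and still so for the second after the job is handed in, with the robot touching nothing.
It also fails if it takes over 67 s, if anything falls off the work surface, if the arm or the gripper's body presses on something with over 40 N, if the wrist force passes 120 N, or if a joint passes its speed limit or range.

ROBOT

A 6-joint arm with a two-finger parallel gripper is mounted at the origin on the work surface. World frame = base frame: x ahead of the robot, y to its left, z up, the work surface at z = 0. Lengths are in mm, angles in rad, forces in N, time in s.
With the tool pointing down it reaches from about 350 to 975 mm from the base axis. Payload 7.1 kg.
Tool frame: the origin (TCP) lies at the centre of the arm's flange, where the gripper is bolted on; the fingertips stand 182 mm ahead of it and the grasp point (between the pads) lies 163 mm ahead of it; z points along the fingers, y is the line along which they close (so a half turn about z gives the same grasp; the last joint's range is limited). The gripper opens to 88 mm and grips with 3 to 60 N. Pads are 20 mm wide; open, the fingers measure 115 mm over their backs; the gripper's body (75 mm by 178 mm) begins 61 mm behind the grasp point.
Start: joints at [1.221, 0.423, 1.63, -0, 1.089, -0.019], TCP at [202.968, 591.109, 404.675] pointing down, gripper open.
Joint ranges: [-3, 3], [-0.9, 2.11], [0.09, 2.58], [-1.31, 4.45], [0.11, 2.69], [-2.54, 2.54]. Speed limits (rad/s): [2.39, 2.39, 3.01, 3.14, 3.14, 3.14].

INTERFACE

Orientations are given as a rotation vector (axis times angle).
In Python, from workcell import readout, get_image, ctrl gives the robot as it stands.
- The arm moves only by the tool step_arm, never from a script. Its argument "targets" is a list that holds one entry, the list of rows, each a list of 7 numbers: the shift along the world's x, y, z as a fraction of full scale, then the turn, a rotation vector about the world's x, y, z as a fraction of full scale, then the opening, from 0 (shut) to 1 (fully open). In form: [[[dx, dy, dz, wx, wy, wz, claw], ...]]. A call has exactly 5 rows; each row shifts and turns the commanded pose from where the row before left it; what a row does not reach is not made up. Full scale, the value 1, is 0.05 m for a shift and 4 degrees for a turn. A row lasts 1/8 s, in which the tool goes at most 62.5 mm and 10.7 degrees, less where a joint would pass 70% of its speed; a pose out of reach is approached as far as the arm can. A call with a number of a shift or a turn outside -1 to 1 is refused whole. A call with a gripper value outside its range is refused whole. The fingers move at their own pace and stop on an object; the grip force is fixed at half the most. Time passes only in rows, so rows that do not move let the fingers close, or fill a call up. It gives the time, the measured TCP pose, the force, the opening and the grip force at its end, in the units of the state.
- readout.get_obs(): the state, without advancing time (a new reading comes with each control period).
- get_image(name): name is "side" or "top"; returns a dict with "pixels" (480x640x3 uint8, red, green, blue), "intrinsics" (3x3 intrinsics, pixels), "k1" (the pictures are not rectified: a ray, as slopes to the right and down, at radius r is drawn at 1 + k1 r^2 times it, then the intrinsics apply), "extrinsics" (4x4, takes a point from world to camera coordinates). Camera axes: x right, y down, z forward; pixel columns grow to the right and rows downward; lengths in mm; the calibration is good to about 2 mm. A picture is of the moment at which its call begins. There is no depth.
- ctrl.close_job(): hands the job in; it is judged then, once.
The state is a dict: "t": time; "qpos": joint angles; "qvel": joint speeds; "joint_torque": joint torques, N m; "ee_pos": TCP position; "orientation": TCP orientation; "ft_force": force on the tool from outside, world axes, zero at the start; "moment": the same for the moment, N m; "width": finger opening in mm; "grasp_force": force on a finger pad.
Only numpy, scipy, OpenCV 4.12 (cv2) and the standard library are available. Lean on these libraries where they do the work, as an engineer would, in place of code of your own. Each camera call takes 0.05 s, during which the arm holds its last target. There are 200 camera calls.

## Working session

There is one attempt and no reset: what is moved stays moved. The work goes in short steps, Python scripts to look and compute and a tool call to move; the robot and the scene stay as the last step left them, time stands still between calls to the robot, and variables do not carry over. Pictures are saved under pics/ and viewed, at most 10 in all, crops included, and the job is handed in when it is done.

Besides the shell and the picture viewer there is one more tool, called after "Call:" by a JSON object that holds its "op" and its "data". step_arm: Moves the arm, as the interface text tells. Shift numbers are shares of 0.05 m and turn numbers shares of 4 degrees, none past 1 either way. Its arguments: {"type":"object","properties":{"targets":{"type":"array"}},"required":["targets"]}

```bash
mkdir -p pics; cat > h.py <<'E'
import numpy as np, cv2
from workcell import readout, get_image, ctrl
def snap(n,f=None):
    d=get_image(n)
    if f: cv2.imwrite('pics/'+f,d['pixels'][...,::-1])
    return d
def ray(d,u,v):
    K=np.array(d['intrinsics']);E=np.array(d['extrinsics'])
    q=np.array([(u-K[0,2])/K[0,0],(v-K[1,2])/K[1,1]]);p=q.copy()
    for _ in range(30): p=q/(1+d['k1']*(p@p))
    R=E[:3,:3];o=-R.T@E[:3,3];w=R.T@np.array([p[0],p[1],1.]);return o,w/np.linalg.norm(w)
def onz(d,u,v,z):
    o,w=ray(d,u,v);return o+w*(z-o[2])/w[2]
def proj(d,P):
    K=np.array(d['intrinsics']);E=np.array(d['extrinsics'])
    c=E[:3,:3]@np.array(P,float)+E[:3,3];p=c[:2]/c[2];p=p*(1+d['k1']*(p@p))
    return np.array([K[0,0]*p[0]+K[0,2],K[1,1]*p[1]+K[1,2]])
E
python3 - <<'E'
from h import *
import pickle
for n in('top','side'):
    d=snap(n,n+'0.png');pickle.dump(d,open(n+'0.pkl','wb'));print(n,d['intrinsics'],d['k1'],d['extrinsics'])
o=readout.get_obs();print(o)
E
```

```text
top [[623.60930535   0.         310.80338052]
 [  0.         623.60930535 236.39934622]
 [  0.           0.           1.        ]] -0.17339755719608993 [[-2.79572542e-02 -9.99572651e-01  8.53859338e-03 -2.85314275e+01]
 [-9.95499855e-01  2.70675764e-02 -9.08151133e-02  5.95422719e+02]
 [ 9.05451845e-02 -1.10391097e-02 -9.95831164e-01  1.64635500e+03]
 [ 0.00000000e+00  0.00000000e+00  0.00000000e+00  1.00000000e+00]]
side [[589.98483035   0.         330.15515186]
 [  0.         589.98483035 234.13506198]
 [  0.           0.           1.        ]] -0.041552661318736354 [[ 7.43753231e-01 -6.68429432e-01  5.76422263e-03 -4.54157938e+02]
 [-5.24142985e-01 -5.88515836e-01 -6.15567415e-01  3.13273265e+02]
 [ 4.14855714e-01  4.54808977e-01 -7.88063152e-01  1.18047889e+03]
 [ 0.00000000e+00  0.00000000e+00  0.00000000e+00  1.00000000e+00]]
{'t': 0.1, 'qpos': array([ 1.22103373e+00,  4.23747548e-01,  1.63057347e+00,  4.38350402e-05,
        1.08860271e+00, -1.90215353e-02]), 'qvel': array([-0.00064101, -0.00175336, -0.00062659, -0.000444  ,  0.00080263,
       -0.00044638]), 'joint_torque': array([ 6.80032263e-04, -5.45616996e+01, -2.74325252e+01,  6.44647842e-02,
        1.87743612e-02, -7.44855629e-05]), 'ee_pos': array([202.86668742, 590.90690171, 404.00556397]), 'orientation': array([-5.17147092e-01, -3.09844896e+00,  2.04402894e-03]), 'ft_force': array([-0.30245865, -0.38588692, -0.33564848]), 'moment': array([ 0.04115291,  0.00210586, -0.00678729]), 'grasp_force': 0.0, 'width': 87.8398178800534}
```

View pics/top0.png

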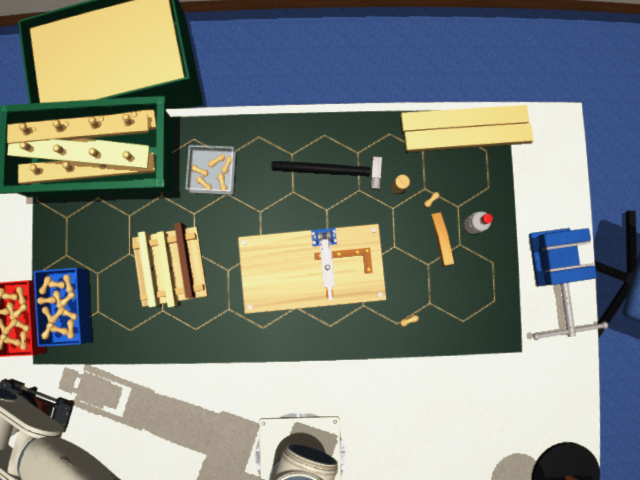

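View pics/side0.png

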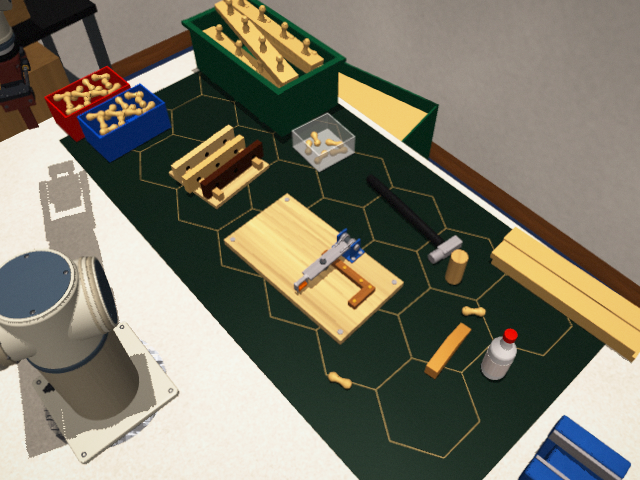

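```bash
python3 - <<'E'
from h import *
import pickle
T=pickle.load(open('top0.pkl','rb'));S=pickle.load(open('side0.pkl','rb'))
t=T['pixels'][...,::-1];s=S['pixels'][...,::-1]
a=cv2.resize(s[310:390,410:510],None,fx=4,fy=4,interpolation=cv2.INTER_CUBIC)
b=cv2.resize(t[200:275,420:500],None,fx=4,fy=4,interpolation=cv2.INTER_CUBIC)
c=cv2.resize(t[215:320,120:390],None,fx=2.9,fy=2.6,interpolation=cv2.INTER_CUBIC)
can=np.zeros((600,800,3),np.uint8);can[:273,:c.shape[1]]=c[:273];can[278:598,:400]=a[:320];can[278:578,410:730]=b[:300]
cv2.imwrite('pics/c1.png',can)
hsv=cv2.cvtColor(t,cv2.COLOR_BGR2HSV)
def rects(m,off):
    for c in cv2.findContours(m,cv2.RETR_EXTERNAL,cv2.CHAIN_APPROX_NONE)[0]:
        if cv2.contourArea(c)>150:
            r=cv2.minAreaRect(c);print(cv2.contourArea(c),[np.round(x+np.array(off),1).tolist() for x in cv2.boxPoints(r)])
print('wedge');rects(cv2.inRange(hsv[205:275,425:460],(5,80,90),(30,255,255)),(425,205))
print('base');
m=cv2.inRange(hsv[215:320,215:400],(5,30,90),(40,255,255));m=cv2.morphologyEx(m,cv2.MORPH_CLOSE,np.ones((15,15)));rects(m,(215,215))
print('rail');rects(cv2.inRange(t[215:315,165:210],(0,0,20),(60,60,130)),(165,215))
print(hsv[260,185],t[260,185],t[235,180],t[240,443],hsv[240,443])
E
```

```text
wedge
553.5 [[430.6, 213.3], [450.6, 208.5], [463.4, 261.2], [443.5, 266.1]]
base
13571.5 [[215.0, 215.0], [399.0, 215.0], [399.0, 319.0], [215.0, 319.0]]
rail
176.5 [[179.7, 222.0], [184.4, 221.3], [195.8, 295.7], [191.1, 296.4]]
[  9 144 124] [ 54  75 124] [ 54  75 127] [ 98 186 242] [ 18 152 242]
```

View pics/c1.png

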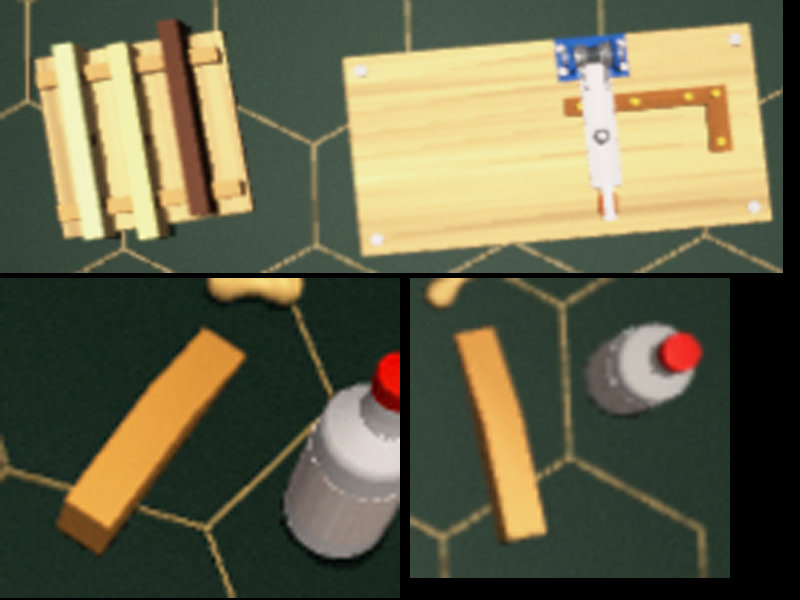

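```bash
cat > m.py <<'E'
from h import *
import pickle
T=pickle.load(open('top0.pkl','rb'));S=pickle.load(open('side0.pkl','rb'))
def fit(d,m,off,z,minA=150):
    cs=[c for c in cv2.findContours(m,cv2.RETR_EXTERNAL,cv2.CHAIN_APPROX_NONE)[0]]
    c=max(cs,key=cv2.contourArea)[:,0,:]+np.array(off)
    P=np.array([onz(d,u,v,z)[:2] for u,v in c],np.float32)
    return c,P,cv2.minAreaRect(P)
t=T['pixels'][...,::-1]
E
python3 - <<'E'
from m import *
h=cv2.cvtColor(t,cv2.COLOR_BGR2HSV)
for n,d in(('T',T),('S',S)): print(n,'cam',-np.array(d['extrinsics'])[:3,:3].T@np.array(d['extrinsics'])[:3,3])
m=cv2.inRange(h[215:320,225:400],(8,40,150),(35,255,255))
c,P,r=fit(T,m,(225,215),18);print('base',r,np.round(cv2.boxPoints(r)).tolist(),np.round(cv2.boxPoints(cv2.minAreaRect(c.astype(np.float32)))).tolist())
m=cv2.inRange(h[205:275,425:460],(8,80,190),(30,255,255))
c,P,r=fit(T,m,(425,205),32);print('wedge',r,cv2.approxPolyDP(c.reshape(-1,1,2).astype(np.int32),2,True)[:,0].tolist())
s=S['pixels'][...,::-1];hs=cv2.cvtColor(s,cv2.COLOR_BGR2HSV)
m=cv2.inRange(hs[318:385,415:475],(5,100,100),(30,255,255))
c,_,_=fit(S,m,(415,318),0);print('wedge side',cv2.approxPolyDP(c.reshape(-1,1,2).astype(np.int32),2,True)[:,0].tolist())
B=t[215:305,165:215].astype(int);mm=((B[...,2]<170)&(B[...,2]>70)&(B[...,2]-B[...,0]>35)&(B[...,1]<100)).astype(np.uint8)*255
c,P,r=fit(T,mm,(165,215),62);print('rail',r,np.round(cv2.boxPoints(r)).tolist(),cv2.approxPolyDP(c.reshape(-1,1,2).astype(np.int32),2,True)[:,0].tolist())
m=cv2.inRange(hs[130:215,190:275],(0,90,15),(14,255,130))
c,_,_=fit(S,m,(190,130),0);print('rail side',cv2.approxPolyDP(c.reshape(-1,1,2).astype(np.int32),2,True)[:,0].tolist())
cv2.imwrite('pics/z.png',cv2.resize(np.hstack([s[135:210,190:280],s[225:315,280:400][:75]]),None,fx=3.8,fy=3.8,interpolation=cv2.INTER_CUBIC))
E
```

```text
T cam [ 442.87605303  -26.46159111 1693.80861957]
S cam [  12.25300716 -656.09864933 1125.75059306]
base ((507.9132080078125, -37.96807861328125), (230.09593200683594, 403.4810791015625), 0.5286533832550049) [[391.0, 163.0], [395.0, -241.0], [625.0, -239.0], [621.0, 165.0]] [[233.0, 229.0], [383.0, 224.0], [386.0, 309.0], [236.0, 314.0]]
wedge ((579.0875244140625, -401.6575012207031), (142.16720581054688, 27.383630752563477), 11.62936019897461) [[432, 214], [444, 263], [453, 263], [440, 213]]
wedge side [[464, 324], [460, 323], [428, 362], [415, 358], [427, 363], [425, 372], [435, 377], [470, 330]]
rail ((537.5582275390625, 293.5315246582031), (203.48040771484375, 20.97429656982422), 9.878546714782715) [[436.0, 286.0], [439.0, 266.0], [640.0, 301.0], [636.0, 321.0]] [[179, 222], [174, 223], [185, 292], [186, 296], [194, 297], [191, 296]]
rail side [[261, 142], [254, 141], [200, 183], [203, 195], [210, 197], [210, 191], [216, 182], [221, 188], [250, 166], [253, 154], [253, 157], [256, 155], [260, 158]]
```

View pics/z.png

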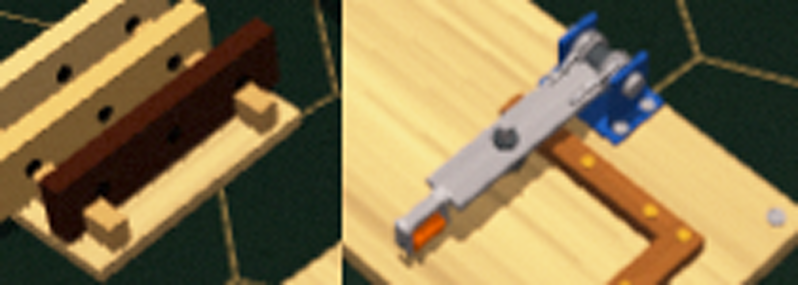

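```bash
cat > jig.py <<'E'
E
python3 - <<'E'
from m import *
h=cv2.cvtColor(t,cv2.COLOR_BGR2HSV)
m=cv2.inRange(h[215:320,225:400],(8,40,170),(35,255,255))
m=cv2.morphologyEx(m,cv2.MORPH_OPEN,np.ones((5,5)));m=cv2.morphologyEx(cv2.copyMakeBorder(m,20,20,20,20,cv2.BORDER_CONSTANT),cv2.MORPH_CLOSE,np.ones((21,21)))
c,P,r=fit(T,m,(205,195),18);bp=cv2.boxPoints(r);print('base',r,np.round(bp).tolist())
# white screws
for c in cv2.findContours(cv2.inRange(h[215:320,235:390],(0,0,170),(180,40,255)),cv2.RETR_EXTERNAL,cv2.CHAIN_APPROX_NONE)[0]:
    c=c[:,0]+np.array((235,215));print('scr',len(c),c.mean(0),onz(T,*c.mean(0),18)[:2].round(1))
# orange roller in both, fence
w=h[200:275,425:460]
for (u,v,z) in((444,264,32),(453.5,263,32),(431.5,214,4),(440.5,213,4)): print(onz(T,u,v,z).round(1))
for (u,v,z) in((425,372,0),(435,377,0),(428,362,32),(464,323.5,4),(470,330,0)): print('S',onz(S,u,v,z).round(1))
for (u,v,z) in((261,142,62),(254,141,62),(200,183,62),(210,191,62)): print('Srail',onz(S,u,v,z).round(1))
for p in(T,S):
  for q in ((621,316-0,62),(537.6,293.5,62)): print(proj(p,q))
E
```

```text
base ((509.52899169921875, -44.59046936035156), (206.62911987304688, 381.38323974609375), 3.8796892166137695) [[394.0, 139.0], [419.0, -242.0], [626.0, -228.0], [600.0, 153.0]]
scr 10 [249.5 306.8] [410.4 124.4]
scr 9 [379.66666667 294.33333333] [ 433.9 -225.7]
scr 2 [335.5 244. ] [ 572.9 -111.1]
scr 17 [313.05882353 243.76470588] [575.2 -50.6]
scr 10 [243.5 241.8] [585.6 137. ]
scr 130 [326.93076923 268.73076923] [506.8 -85.9]
scr 9 [335.11111111 239.77777778] [ 584.3 -110.4]
scr 1 [311. 238.] [590.9 -45.4]
scr 2 [314.  236.5] [594.7 -53.7]
scr 7 [319.         236.42857143] [594.6 -67.2]
scr 3 [327.66666667 234.66666667] [598.7 -90.7]
scr 12 [312.   233.75] [602.3 -48.5]
scr 13 [334.         232.23076923] [ 604.8 -108. ]
scr 10 [372.9 229.5] [ 609.4 -213.7]
[ 509.6 -401.3   32. ]
[ 511.5 -427.5   32. ]
[ 649.4 -379.1    4. ]
[ 651.6 -404.5    4. ]
S [ 510.1 -403.5    0. ]
S [ 517.2 -424.7    0. ]
S [ 516.6 -400.    32. ]
S [ 655.1 -384.3    4. ]
S [ 654.8 -402.5    0. ]
Srail [641.4 304.5  62. ]
Srail [630.  319.7  62. ]
Srail [440.  288.9  62. ]
Srail [443.2 250.7  62. ]
[174.38903812 228.89946186]
[183.08754853 260.14849195]
[252.10268597 143.32616055]
[231.15982434 163.13635562]
```

Call:
{"op": "step_arm", "data": {"targets": [[[0.16, -0.5, -0.05, 0, 0, -0.95, 1], [0.16, -0.5, -0.05, 0, 0, -0.95, 1], [0.16, -0.5, -0.05, 0, 0, -0.95, 1], [0.16, -0.5, -0.05, 0, 0, -0.95, 1], [0.16, -0.5, -0.05, 0, 0, -0.95, 1]]]}}

```text
t: 0.72
ee_pos: [243.1, 465.2, 391.8]
orientation: [-1.025, -2.97, 0.001]
ft_force: [-0.3, -0.2, -0.5]
width: 87.9
grasp_force: 0.0
```

Call:
{"op": "step_arm", "data": {"targets": [[[0.16, -0.5, -0.05, 0, 0, -0.95, 1], [0.16, -0.5, -0.05, 0, 0, -0.95, 1], [0.16, -0.5, -0.05, 0, 0, -0.95, 1], [0.16, -0.5, -0.05, 0, 0, -0.95, 1], [0.16, -0.5, -0.05, 0, 0, -0.95, 1]]]}}

```text
t: 1.35
ee_pos: [283.0, 340.2, 379.4]
orientation: [-1.501, -2.76, 0.001]
ft_force: [2.0, 0.3, 1.5]
width: 87.9
grasp_force: 0.0
```

Call:
{"op": "step_arm", "data": {"targets": [[[0.162, -0.501, -0.05, 0, 0, -0.95, 1], [0.162, -0.501, -0.05, 0, 0, -0.95, 1], [0.162, -0.501, -0.05, 0, 0, -0.95, 1], [0.162, -0.501, -0.05, 0, 0, -0.95, 1], [0.162, -0.501, -0.05, 0, 0, -0.95, 1]]]}}

```text
t: 1.98
ee_pos: [323.5, 215.0, 367.0]
orientation: [-1.936, -2.474, 0.0]
ft_force: [1.0, -1.0, -0.6]
width: 87.6
grasp_force: 0.0
```

Call:
{"op": "step_arm", "data": {"targets": [[[0.162, -0.501, -0.05, 0, 0, -0.95, 1], [0.162, -0.501, -0.05, 0, 0, -0.95, 1], [0.162, -0.501, -0.05, 0, 0, -0.95, 1], [0.162, -0.501, -0.05, 0, 0, -0.95, 1], [0.162, -0.501, -0.05, 0, 0, -0.95, 1]]]}}

```text
t: 2.6
ee_pos: [364.1, 89.8, 354.5]
orientation: [-2.318, -2.121, 0.0]
ft_force: [-0.4, -0.3, -0.5]
width: 88.0
grasp_force: 0.0
```

Call:
{"op": "step_arm", "data": {"targets": [[[0.162, -0.501, -0.05, 0, 0, -0.95, 1], [0.162, -0.501, -0.05, 0, 0, -0.95, 1], [0.162, -0.501, -0.05, 0, 0, -0.95, 1], [0.162, -0.501, -0.05, 0, 0, -0.95, 1], [0.162, -0.501, -0.05, 0, 0, -0.95, 1]]]}}

```text
t: 3.22
ee_pos: [404.6, -35.5, 342.0]
orientation: [-2.636, -1.709, 0.0]
ft_force: [0.6, 0.5, 0.5]
width: 87.5
grasp_force: 0.0
```

Call:
{"op": "step_arm", "data": {"targets": [[[0.162, -0.501, -0.05, 0, 0, -0.95, 1], [0.162, -0.501, -0.05, 0, 0, -0.95, 1], [0.162, -0.501, -0.05, 0, 0, -0.95, 1], [0.162, -0.501, -0.05, 0, 0, -0.95, 1], [0.162, -0.501, -0.05, 0, 0, -0.95, 1]]]}}

```text
t: 3.85
ee_pos: [445.0, -160.7, 329.4]
orientation: [-2.882, -1.25, 0.0]
ft_force: [0.1, 0.7, -0.1]
width: 87.6
grasp_force: 0.0
```

Call:
{"op": "step_arm", "data": {"targets": [[[0.162, -0.501, -0.05, 0, 0, -0.95, 1], [0.162, -0.501, -0.05, 0, 0, -0.95, 1], [0.162, -0.501, -0.05, 0, 0, -0.95, 1], [0.162, -0.501, -0.05, 0, 0, -0.95, 1], [0.162, -0.501, -0.05, 0, 0, -0.95, 1]]]}}

```text
t: 4.47
ee_pos: [485.8, -286.3, 316.9]
orientation: [-3.049, -0.756, 0.0]
ft_force: [0.6, 0.0, 0.1]
width: 87.9
grasp_force: 0.0
```

Call:
{"op": "step_arm", "data": {"targets": [[[0.162, -0.501, -0.05, 0, 0, -0.95, 1], [0.162, -0.501, -0.05, 0, 0, -0.95, 1], [0.162, -0.501, -0.05, 0, 0, -0.95, 1], [0.162, -0.501, -0.05, 0, 0, -0.95, 1], [0.162, -0.501, -0.05, 0, 0, -0.95, 1]]]}}

```text
t: 5.1
ee_pos: [526.1, -411.6, 304.2]
orientation: [-3.132, -0.243, 0.001]
ft_force: [-0.3, -0.4, 0.3]
width: 87.7
grasp_force: 0.0
```

Call:
{"op": "step_arm", "data": {"targets": [[[0, 0, -0.6, 0, 0, 0, 1], [0, 0, -0.6, 0, 0, 0, 1], [0, 0, -0.6, 0, 0, 0, 1], [0, 0, -0.35, 0, 0, 0, 1], [0, 0, -0.2, 0, 0, 0, 1]]]}}

```text
t: 5.72
ee_pos: [525.9, -410.5, 186.2]
orientation: [-3.131, -0.247, 0.001]
ft_force: [-0.6, -0.7, 0.6]
width: 87.8
grasp_force: 0.0
```

Call:
{"op": "step_arm", "data": {"targets": [[[0, 0, 0, 0, 0, 0, 0], [0, 0, 0, 0, 0, 0, 0], [0, 0, 0, 0, 0, 0, 0], [0, 0, 0, 0, 0, 0, 0], [0, 0, 0, 0, 0, 0, 0]]]}}

```text
t: 6.35
ee_pos: [526.0, -410.4, 187.5]
orientation: [3.132, 0.248, 0.0]
ft_force: [0.5, -0.2, -0.2]
width: 41.5
grasp_force: 0.0
```

Call:
{"op": "step_arm", "data": {"targets": [[[0, 0, 0, 0, 0, 0, 0], [0, 0, 0, 0, 0, 0, 0], [0, 0, 0, 0, 0, 0, 0], [0, 0, 0, 0, 0, 0, 0], [0, 0, 0, 0, 0, 0, 0]]]}}

```text
t: 6.98
ee_pos: [526.0, -410.4, 187.2]
orientation: [3.132, 0.248, 0.0]
ft_force: [0.1, 0.1, 2.4]
width: 26.0
grasp_force: 29.9
```

```bash
python3 - <<'E'
from h import *
import pickle
T=snap('top');S=snap('side');o=readout.get_obs();print(o['width'],o['grasp_force'],o['ee_pos'],o['orientation'])
pickle.dump((T,S),open('g.pkl','wb'))
for d,(a,b,c,e) in((T,(195,280,410,480)),(S,(300,390,400,500))):
    h=cv2.cvtColor(d['pixels'],cv2.COLOR_RGB2HSV)[a:b,c:e]
    m=cv2.inRange(h,(8,100,120),(30,255,255))
    cc=max(cv2.findContours(m,cv2.RETR_EXTERNAL,cv2.CHAIN_APPROX_NONE)[0],key=cv2.contourArea)[:,0]+np.array((c,a))
    print(cv2.approxPolyDP(cc.reshape(-1,1,2).astype(np.int32),1.5,True)[:,0].tolist())
can=np.vstack([cv2.resize(T['pixels'][200:275,410:490],(480,450)),]);can2=cv2.resize(S['pixels'][300:390,410:506][...],(480,450))
cv2.imwrite('pics/w.png',cv2.resize(np.hstack([can,can2]),(800,375))[...,::-1])
E
```

```text
26.251485990323207 29.948799312114716 [ 525.983044   -410.44092203  187.20798084] [3.13172169e+00 2.47730997e-01 9.69884970e-05]
[[433, 213], [431, 216], [439, 242], [442, 244], [447, 237], [447, 233], [440, 212]]
[[431, 358], [426, 365], [436, 371], [438, 367], [436, 365], [437, 361]]
```

View pics/w.png

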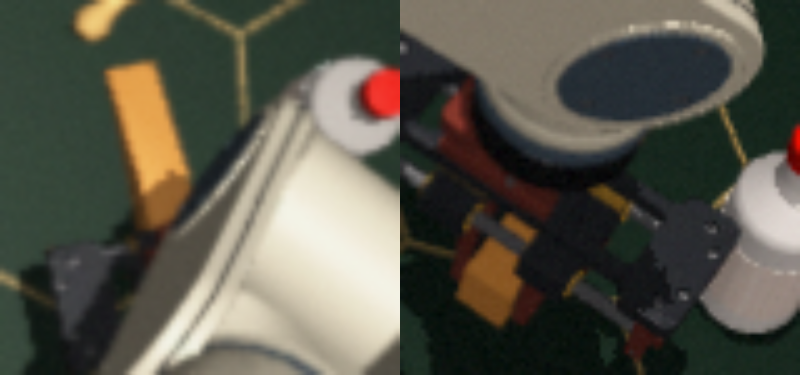

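Call:
{"op": "step_arm", "data": {"targets": [[[0, 0, 0.5, 0, 0, 0, 0], [0, 0, 0.5, 0, 0, 0, 0], [-0.067, 0.15, 0.2, 0, 0, 0.964, 0], [-0.067, 0.15, 0, 0, 0, 0.964, 0], [-0.067, 0.15, 0, 0, 0, 0.964, 0]]]}}

```text
t: 7.7
ee_pos: [515.7, -387.6, 247.2]
orientation: [-3.09, -0.565, 0.0]
ft_force: [0.1, 0.0, -0.2]
width: 25.9
grasp_force: 29.9
```

Call:
{"op": "step_arm", "data": {"targets": [[[-0.067, 0.15, 0, 0, 0, 0.964, 0], [-0.067, 0.15, 0, 0, 0, 0.964, 0], [-0.067, 0.15, 0, 0, 0, 0.964, 0], [-0.067, 0.15, 0, 0, 0, 0.964, 0], [-0.067, 0.15, 0, 0, 0, 0.964, 0]]]}}

```text
t: 8.32
ee_pos: [498.9, -350.0, 247.0]
orientation: [-2.952, -1.075, 0.0]
ft_force: [-0.1, 0.1, -0.4]
width: 25.9
grasp_force: 29.9
```

Call:
{"op": "step_arm", "data": {"targets": [[[-0.067, 0.15, 0, 0, 0, 0.964, 0], [-0.067, 0.15, 0, 0, 0, 0.964, 0], [-0.067, 0.15, 0, 0, 0, 0.964, 0], [-0.067, 0.15, 0, 0, 0, 0.964, 0], [-0.067, 0.15, 0, 0, 0, 0.964, 0]]]}}

```text
t: 8.95
ee_pos: [482.2, -312.6, 247.0]
orientation: [-2.73, -1.554, 0.0]
ft_force: [-0.4, -1.3, -0.1]
width: 26.0
grasp_force: 29.9
```

Call:
{"op": "step_arm", "data": {"targets": [[[-0.067, 0.15, 0, 0, 0, 0.964, 0], [-0.067, 0.15, 0, 0, 0, 0.964, 0], [-0.067, 0.15, 0, 0, 0, 0.964, 0], [-0.067, 0.15, 0, 0, 0, 0.964, 0], [-0.067, 0.15, 0, 0, 0, 0.964, 0]]]}}

```text
t: 9.57
ee_pos: [465.5, -275.0, 247.1]
orientation: [-2.431, -1.989, 0.0]
ft_force: [0.3, -0.4, -0.6]
width: 26.0
grasp_force: 29.9
```

Call:
{"op": "step_arm", "data": {"targets": [[[-0.067, 0.15, 0, 0, 0, 0.964, 0], [-0.067, 0.15, 0, 0, 0, 0.964, 0], [-0.067, 0.15, 0, 0, 0, 0.964, 0], [-0.067, 0.15, 0, 0, 0, 0.964, 0], [0, 0, 0, 0, 0, 0, 0]]]}}

```text
t: 10.2
ee_pos: [452.0, -245.0, 247.1]
orientation: [-2.145, -2.295, 0.0]
ft_force: [-1.2, -0.5, -0.2]
width: 26.1
grasp_force: 29.9
```

```bash
python3 - <<'E'
from h import *
o=readout.get_obs();print(o['width'],o['ee_pos'],o['orientation'],o['ft_force'])
T=snap('top');S=snap('side')
a=cv2.resize(T['pixels'][215:335,310:430],(400,400));b=cv2.resize(S['pixels'][235:375,270:410],(400,400))
cv2.imwrite('pics/n.png',np.hstack([a,b])[...,::-1])
E
```

```text
26.088342210583303 [ 452.02572931 -244.96683758  247.07761118] [-2.14462761e+00 -2.29479375e+00  2.01699567e-04] [-1.20890838 -0.52649982 -0.24274556]
```

View pics/n.png

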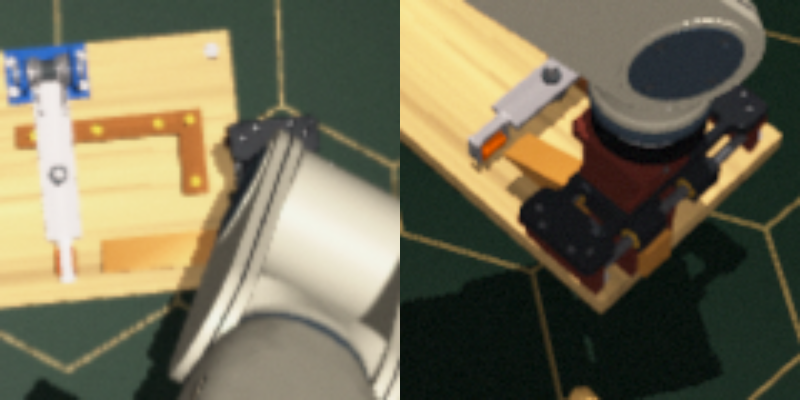

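```bash
python3 - <<'E'
from m import *
print('pred roller px',proj(T,(441.9,-89.2,34)),proj(S,(441.9,-89.2,34)))
for n,d,(a,b,c,e) in(('T',T,(270,305,315,345)),('S',S,(270,300,285,320))):
    h=cv2.cvtColor(d['pixels'],cv2.COLOR_RGB2HSV)[a:b,c:e]
    m=cv2.inRange(h,(4,170,120),(16,255,255)) if n=='S' else cv2.inRange(h,(3,120,90),(16,255,255))
    ys,xs=np.nonzero(m);print(n,len(xs),xs.mean()+c,ys.mean()+a,xs.min()+c,xs.max()+c,ys.min()+a,ys.max()+a, onz(d,xs.mean()+c,ys.mean()+a,30))
print('nose',onz(T,341,291.8,64))
print('arm tip px',proj(T,(514.7-90*.9977,-84.3-90*.0677,45)))
E
```

```text
pred roller px [329.09117017 292.88558903] [300.28108112 285.63782022]
T 18 327.77777777777777 292.94444444444446 326 332 290 297 [441.84214417 -85.84979909  30.        ]
S 45 302.4222222222222 285.3333333333333 299 306 281 290 [447.5174766  -89.65639818  30.        ]
nose [ 443.83794136 -119.22869283   64.        ]
arm tip px [329.89172813 299.3196792 ]
```

Call:
{"op": "step_arm", "data": {"targets": [[[0, 0, -0.3, 0, 0, 0, 0], [0, 0, -0.3, 0, 0, 0, 0], [0, 0, -0.15, 0, 0, 0, 0], [0, 0, -0.06, 0, 0, 0, 0], [0, 0, -0.02, 0, 0, 0, 0]]]}}

```text
t: 10.92
ee_pos: [452.3, -245.4, 205.4]
orientation: [-2.145, -2.295, 0.0]
ft_force: [0.8, 0.3, 0.4]
width: 26.0
grasp_force: 29.9
```

Call:
{"op": "step_arm", "data": {"targets": [[[-0.0135, 0.2, 0, 0, 0, 0, 0], [-0.0135, 0.2, 0, 0, 0, 0, 0], [-0.0135, 0.2, 0, 0, 0, 0, 0], [-0.0135, 0.2, 0, 0, 0, 0, 0], [0, 0, 0, 0, 0, 0, 0]]]}}

```text
t: 11.55
ee_pos: [449.6, -204.6, 205.7]
orientation: [-2.144, -2.296, 0.0]
ft_force: [-0.3, -0.1, -2.9]
width: 25.8
grasp_force: 30.0
```

Call:
{"op": "step_arm", "data": {"targets": [[[-0.0135, 0.2, 0, 0, 0, 0, 0], [-0.0135, 0.2, 0, 0, 0, 0, 0], [-0.0135, 0.2, 0, 0, 0, 0, 0], [-0.0135, 0.2, 0, 0, 0, 0, 0], [0, 0, 0, 0, 0, 0, 0]]]}}

```text
t: 12.18
ee_pos: [446.2, -165.0, 205.4]
orientation: [-2.143, -2.295, 0.002]
ft_force: [-1.9, -1.2, -4.5]
width: 25.9
grasp_force: 30.0
```

Call:
{"op": "step_arm", "data": {"targets": [[[-0.0135, 0.2, 0, 0, 0, 0, 0], [-0.0135, 0.2, 0, 0, 0, 0, 0], [-0.0135, 0.2, 0, 0, 0, 0, 0], [0, 0, 0, 0, 0, 0, 0], [0, 0, 0, 0, 0, 0, 0]]]}}

```text
t: 12.8
ee_pos: [444.9, -135.2, 205.5]
orientation: [-2.145, -2.295, -0.0]
ft_force: [1.8, 2.1, -7.8]
width: 26.0
grasp_force: 30.0
```

```bash
python3 - <<'E'
from h import *
o=readout.get_obs();print(o['width'],o['ee_pos'],o['orientation'],o['ft_force'])
S=snap('side')
cv2.imwrite('pics/p.png',cv2.resize(S['pixels'][215:345,260:400],None,fx=4,fy=4)[...,::-1])
E
```

```text
26.01523325111261 [ 444.87374848 -135.17197025  205.51299986] [-2.14466213e+00 -2.29491008e+00 -1.79683328e-04] [ 1.82865324  2.09176038 -7.76589129]
```

View pics/p.png

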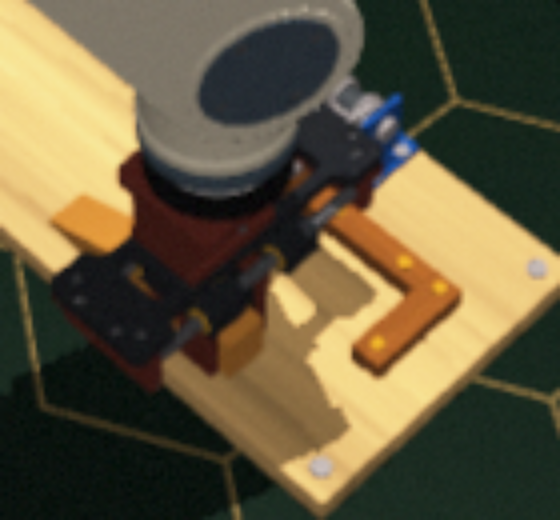

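Call:
{"op": "step_arm", "data": {"targets": [[[0, 0, 0, 0, 0, 0, 0.65], [0, 0, 0, 0, 0, 0, 0.65], [0, 0, 0, 0, 0, 0, 0.65], [0, 0, 0, 0, 0, 0, 0.65], [0, 0, 0.1, 0, 0, 0, 0.65]]]}}

```text
t: 13.48
ee_pos: [444.7, -135.4, 210.7]
orientation: [-2.145, -2.295, 0.0]
ft_force: [-0.1, -0.1, -0.4]
width: 57.1
grasp_force: 0.0
```

Call:
{"op": "step_arm", "data": {"targets": [[[0, -0.1, 0.3, 0, 0, 0, 0.65], [0, -0.1, 0.5, 0, 0, 0, 0.65], [0, 0, 0.6, 0, 0, 0, 0.5], [0, 0, 0.6, 0, 0, 0, 0.41], [0, 0, 0.3, 0, 0, 0, 0.41]]]}}

```text
t: 14.1
ee_pos: [445.1, -145.7, 328.0]
orientation: [2.143, 2.293, 0.002]
ft_force: [0.0, -0.6, 0.3]
width: 36.3
grasp_force: 0.0
```

```bash
python3 - <<'E'
from h import *
o=readout.get_obs();print(o['width'],o['ee_pos'],o['orientation'],o['ft_force'])
S=snap('side');T=snap('top')
h=cv2.cvtColor(S['pixels'],cv2.COLOR_RGB2HSV)[255:300,280:320]
m=cv2.inRange(h,(4,190,120),(16,255,255));ys,xs=np.nonzero(m);print(len(xs),(xs.mean()+280,ys.mean()+255) if len(xs) else '')
print(proj(S,(441.9,-89.2,34)),proj(S,(441.9,-89.2,58)))
cv2.imwrite('pics/q.png',np.hstack([cv2.resize(S['pixels'][225:315,260:360],(400,360)),cv2.resize(T['pixels'][225:315,260:360],(400,360))])[...,::-1])
E
```

```text
36.34475726653898 [ 445.07754798 -145.71478433  327.98877515] [2.14319986e+00 2.29300515e+00 1.96728066e-03] [ 0.03208351 -0.55652908  0.29102637]
178 (np.float64(305.3707865168539), np.float64(285.9887640449438))
[300.28108112 285.63782022] [299.90062207 279.58354254]
```

View pics/q.png

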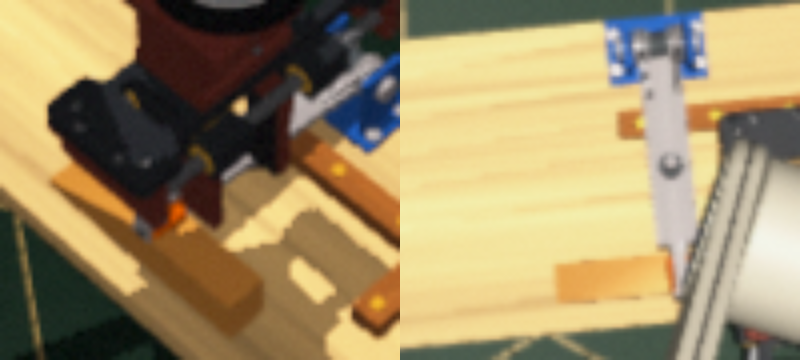

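Call:
{"op": "step_arm", "data": {"targets": [[[0.084, 0.4, 0, 0, 0, -0.9545, 0.41], [0.084, 0.4, 0, 0, 0, -0.9545, 0.41], [0.084, 0.4, 0, 0, 0, -0.9545, 0.41], [0.084, 0.4, 0, 0, 0, -0.9545, 0.41], [0.084, 0.4, 0, 0, 0, -0.9545, 0.41]]]}}

```text
t: 14.82
ee_pos: [465.5, -44.7, 324.6]
orientation: [-2.497, -1.904, 0.002]
ft_force: [0.4, -0.3, -0.2]
width: 36.1
grasp_force: 0.0
```

Call:
{"op": "step_arm", "data": {"targets": [[[0.084, 0.4, 0, 0, 0, -0.9545, 0.41], [0.084, 0.4, 0, 0, 0, -0.9545, 0.41], [0.084, 0.4, 0, 0, 0, -0.9545, 0.41], [0.084, 0.4, 0, 0, 0, -0.9545, 0.41], [0.084, 0.4, 0, 0, 0, -0.9545, 0.41]]]}}

```text
t: 15.45
ee_pos: [486.6, 55.2, 324.5]
orientation: [-2.779, -1.464, 0.003]
ft_force: [0.1, -0.4, -0.1]
width: 35.6
grasp_force: 0.0
```

Call:
{"op": "step_arm", "data": {"targets": [[[0.084, 0.4, 0, 0, 0, -0.9545, 0.41], [0.084, 0.4, 0, 0, 0, -0.9545, 0.41], [0.084, 0.4, 0, 0, 0, -0.9545, 0.41], [0.084, 0.4, 0, 0, 0, -0.9545, 0.41], [0.084, 0.4, 0, 0, 0, -0.9545, 0.41]]]}}

```text
t: 16.08
ee_pos: [507.6, 155.2, 324.4]
orientation: [-2.984, -0.983, 0.003]
ft_force: [0.9, -0.1, 0.1]
width: 35.8
grasp_force: 0.0
```

Call:
{"op": "step_arm", "data": {"targets": [[[0.084, 0.4, 0, 0, 0, -0.9545, 0.41], [0.084, 0.4, 0, 0, 0, -0.9545, 0.41], [0.084, 0.4, 0, 0, 0, -0.9545, 0.41], [0.084, 0.4, 0, 0, 0, -0.9545, 0.41], [0.084, 0.4, 0, 0, 0, -0.9545, 0.41]]]}}

```text
t: 16.7
ee_pos: [528.6, 255.1, 324.2]
orientation: [3.105, 0.475, -0.003]
ft_force: [0.5, -0.5, -0.4]
width: 35.7
grasp_force: 0.0
```

Call:
{"op": "step_arm", "data": {"targets": [[[0.084, 0.39, -0.1, 0, 0, -0.9545, 0.41], [0.084, 0.39, -0.2, 0, 0, -0.9545, 0.41], [0, 0, -0.3, 0, 0, 0, 0.41], [0, 0, -0.2, 0, 0, 0, 0.41], [0, 0, 0, 0, 0, 0, 0.41]]]}}

```text
t: 17.32
ee_pos: [536.7, 292.6, 284.1]
orientation: [3.129, 0.271, -0.004]
ft_force: [-0.8, 0.4, -1.3]
width: 35.8
grasp_force: 0.0
```

```bash
python3 - <<'E'
from h import *
o=readout.get_obs();print(o['width'],o['ee_pos'],o['orientation'],o['ft_force'],o['qpos'])
T=snap('top');B=T['pixels'][215:305,165:215,::-1].astype(int)
m=((B[...,2]<170)&(B[...,2]>70)&(B[...,2]-B[...,0]>35)&(B[...,1]<100)).astype(np.uint8)*255
for c in cv2.findContours(m,cv2.RETR_EXTERNAL,cv2.CHAIN_APPROX_NONE)[0]:
    if cv2.contourArea(c)>15:
        P=np.array([onz(T,u+165,v+215,62)[:2] for u,v in c[:,0]],np.float32);print(len(c),np.round(cv2.boxPoints(cv2.minAreaRect(P))).tolist())
cv2.imwrite('pics/r0.png',T['pixels'][...,::-1])
E
```

```text
35.83188652483456 [536.68087522 292.64594045 284.1381693 ] [ 3.12859934  0.27068916 -0.00449952] [-0.77579205  0.36341807 -1.29747404] [ 4.79771979e-01  5.58397420e-01  1.73299246e+00 -1.37548242e-04
  8.53348568e-01  1.87804701e+00]
42 [[586.0, 307.0], [590.0, 290.0], [640.0, 302.0], [636.0, 319.0]]
```

Call:
{"op": "step_arm", "data": {"targets": [[[0, 0, -0.5, 0, 0, 0, 0.41], [0, 0, -0.5, 0, 0, 0, 0.41], [0, 0, -0.3, 0, 0, 0, 0.41], [0, 0, -0.12, 0, 0, 0, 0.41], [0, 0, 0, 0, 0, 0, 0.41]]]}}

```text
t: 18.0
ee_pos: [537.4, 293.6, 214.8]
orientation: [-3.13, -0.271, -0.0]
ft_force: [0.4, -0.1, 0.1]
width: 36.0
grasp_force: 0.0
```

Call:
{"op": "step_arm", "data": {"targets": [[[0, 0, 0, 0, 0, 0, 0], [0, 0, 0, 0, 0, 0, 0], [0, 0, 0, 0, 0, 0, 0], [0, 0, 0, 0, 0, 0, 0], [0, 0, 0, 0, 0, 0, 0]]]}}

```text
t: 18.62
ee_pos: [537.5, 293.7, 215.3]
orientation: [-3.13, -0.27, -0.001]
ft_force: [-0.7, -0.8, 5.4]
width: 17.8
grasp_force: 29.8
```

Call:
{"op": "step_arm", "data": {"targets": [[[0, 0, 0.5, 0, 0, 0, 0], [0, 0, 0.8, 0, 0, 0, 0], [0, 0, 0.7, 0, 0, 0, 0], [-0.105, -0.222, 0, 0, 0, 0.9545, 0], [-0.105, -0.222, 0, 0, 0, 0.9545, 0]]]}}

```text
t: 19.25
ee_pos: [526.4, 271.2, 315.1]
orientation: [-3.104, -0.482, -0.001]
ft_force: [-0.2, -0.6, -1.4]
width: 17.7
grasp_force: 29.8
```

Call:
{"op": "step_arm", "data": {"targets": [[[-0.105, -0.222, 0, 0, 0, 0.9545, 0], [-0.105, -0.222, 0, 0, 0, 0.9545, 0], [-0.105, -0.222, 0, 0, 0, 0.9545, 0], [-0.105, -0.222, 0, 0, 0, 0.9545, 0], [-0.105, -0.222, 0, 0, 0, 0.9545, 0]]]}}

```text
t: 19.88
ee_pos: [500.1, 215.5, 314.4]
orientation: [-2.981, -0.99, 0.001]
ft_force: [0.0, -0.1, -0.8]
width: 17.9
grasp_force: 29.8
```

Call:
{"op": "step_arm", "data": {"targets": [[[-0.105, -0.222, 0, 0, 0, 0.9545, 0], [-0.105, -0.222, 0, 0, 0, 0.9545, 0], [-0.105, -0.222, 0, 0, 0, 0.9545, 0], [-0.105, -0.222, 0, 0, 0, 0.9545, 0], [-0.105, -0.222, 0, 0, 0, 0.9545, 0]]]}}

```text
t: 20.5
ee_pos: [473.9, 160.0, 314.5]
orientation: [-2.776, -1.471, 0.001]
ft_force: [1.1, 0.4, -0.9]
width: 17.8
grasp_force: 29.8
```

Call:
{"op": "step_arm", "data": {"targets": [[[-0.105, -0.222, 0, 0, 0, 0.9545, 0], [-0.105, -0.222, 0, 0, 0, 0.9545, 0], [-0.105, -0.222, 0, 0, 0, 0.9545, 0], [-0.105, -0.222, 0, 0, 0, 0.9545, 0], [-0.105, -0.222, 0, 0, 0, 0.9545, 0]]]}}

```text
t: 21.12
ee_pos: [447.6, 104.6, 314.5]
orientation: [-2.494, -1.911, 0.0]
ft_force: [0.5, -0.7, -0.9]
width: 17.9
grasp_force: 29.8
```

Call:
{"op": "step_arm", "data": {"targets": [[[-0.105, -0.222, 0, 0, 0, 0.9545, 0], [-0.105, -0.222, 0, 0, 0, 0.9545, 0], [-0.105, -0.222, 0, 0, 0, 0.9545, 0], [-0.105, -0.222, 0, 0, 0, 0.9545, 0], [-0.105, -0.222, 0, 0, 0, 0.9545, 0]]]}}

```text
t: 21.75
ee_pos: [421.4, 49.1, 314.6]
orientation: [-2.142, -2.298, 0.0]
ft_force: [0.2, -0.2, -1.4]
width: 18.2
grasp_force: 29.8
```

Call:
{"op": "step_arm", "data": {"targets": [[[0, 0, 0, 0.067, -0.997, 0, 0], [0, 0, 0, 0.067, -0.997, 0, 0], [0, 0, 0, 0.067, -0.997, 0, 0], [0, 0, 0, 0.067, -0.997, 0, 0], [0, 0, 0, 0.067, -0.997, 0, 0]]]}}

```text
t: 22.38
ee_pos: [421.5, 49.4, 314.6]
orientation: [1.965, 2.103, 0.372]
ft_force: [-0.2, 0.0, -1.8]
width: 17.9
grasp_force: 29.8
```

Call:
{"op": "step_arm", "data": {"targets": [[[0, 0, 0, 0.067, -0.997, 0, 0], [0, 0, 0, 0.067, -0.997, 0, 0], [0, 0, 0, 0.067, -0.997, 0, 0], [0, 0, 0, 0.067, -0.997, 0, 0], [0, 0, 0, 0.067, -0.997, 0, 0]]]}}

```text
t: 23.0
ee_pos: [432.6, 61.4, 350.0]
orientation: [1.801, 1.912, 0.613]
ft_force: [0.2, -0.4, -1.4]
width: 18.1
grasp_force: 29.8
```

```bash
python3 - <<'E'
from h import *
from scipy.spatial.transform import Rotation as R
o=readout.get_obs();print(o['width'],o['grasp_force'],o['ee_pos'],o['qpos'],o['ft_force']);print(R.from_rotvec(o['orientation']).as_matrix().round(3))
S=snap('side');T=snap('top')
cv2.imwrite('pics/t.png',np.hstack([cv2.resize(S['pixels'][120:330,160:420],(400,323)),cv2.resize(T['pixels'][180:340,180:400],(400,291)).__array__() if 0 else cv2.resize(T['pixels'][170:348,180:400],(400,323))])[...,::-1])
E
```

```text
18.1013168512759 29.833170175552368 [432.61733218  61.37854273 349.96309688] [ 0.13071187  0.17463449  2.24167486 -0.56640666  0.10872525  0.615176  ] [ 0.19016374 -0.42427663 -1.36567628]
[[-0.055  0.803  0.593]
 [ 0.998  0.054  0.019]
 [-0.016  0.594 -0.805]]
```

Call:
{"op": "step_arm", "data": {"targets": [[[0, 0, 0, -0.067, 0.997, 0, 0], [0, 0, 0, -0.067, 0.997, 0, 0], [0, 0, 0, -0.067, 0.997, 0, 0], [0, 0, 0, -0.067, 0.997, 0, 0], [0, 0, 0, 0, 0, 0, 0]]]}}

```text
t: 23.72
ee_pos: [432.5, 61.4, 349.1]
orientation: [1.959, 2.09, 0.357]
ft_force: [0.3, 0.5, -1.0]
width: 17.8
grasp_force: 29.8
```

```bash
cat > fk.py <<'E'
from h import *
from scipy.spatial.transform import Rotation as R
from scipy.optimize import least_squares
def Rm(q): return R.from_euler('ZYZYZ',[q[0],q[1]+q[2],q[3],q[4],q[5]]).as_matrix() if 0 else (R.from_euler('z',q[0])*R.from_euler('y',q[1]+q[2])*R.from_euler('z',q[3])*R.from_euler('y',q[4])*R.from_euler('z',-q[5]*SG)).as_matrix()
SG=-1
def cols(q):
    a=R.from_euler('z',q[0]);b=a*R.from_euler('y',q[1]);c=a*R.from_euler('y',q[1]+q[2])
    return np.array([a.apply([1,0,0]),[0,0,1.],b.apply([0,0,1]),c.apply([0,0,1]),c.apply([1,0,0]),Rm(q)[:,2]]).T
E
python3 - <<'E'
from fk import *
o=readout.get_obs();print(o['ee_pos'],o['orientation'],o['qpos'].tolist())
D=[([1.22103373,.423747548,1.63057347,4.4e-5,1.0886,-.01902],[202.867,590.907,404.006],[-.517147,-3.09845,.002044]),
([.479772,.558397,1.732992,-.000138,.853349,1.878047],[536.681,292.646,284.138],[3.128599,.270689,-.0045]),
([.13071187,.17463449,2.24167486,-.56640666,.10872525,.615176],[432.617,61.379,349.963],[1.801,1.912,.613]),
(o['qpos'],o['ee_pos'],o['orientation'])]
for q,p,r in D: print((R.from_matrix(Rm(q)).inv()*R.from_rotvec(r)).as_rotvec().round(3))
A=np.vstack([cols(q) for q,_,_ in D]);b=np.hstack([p for _,p,_ in D])
x,res,rk,s=np.linalg.lstsq(A,b,rcond=None);print(x,s,(A@x-b).round(1))
E
```

```text
[432.54856071  61.44285289 349.10744229] [1.95944303 2.09031599 0.35678725] [0.12497773315881154, 0.18543533940685952, 2.1685426607091536, -0.09008297207157778, 0.43650205260303515, 0.13526430641737336]
[0.    0.    1.571]
[ 0.    -0.     1.571]
[-0.     0.     1.571]
[-0.    -0.     1.571]
[ 19.66888801 294.25307747 547.16465353 466.62897535  72.05263884
 109.34558407] [3.87440309 2.92806784 0.56707889 0.26464816 0.11933859 0.09777806] [ 11.   -4.6  -1.1   6.5 -10.    2.8  -0.5 -11.   -1.8   2.7 -11.    0.1]
```

```bash
cat >> fk.py <<'E'
def cols2(q): return np.column_stack([cols(q),R.from_euler('z',q[0]).apply([0,1,0])])
D=[([1.22103373,.423747548,1.63057347,4.4e-5,1.0886,-.01902],[202.867,590.907,404.006]),
([.479772,.558397,1.732992,-.000138,.853349,1.878047],[536.681,292.646,284.138]),
([.13071187,.17463449,2.24167486,-.56640666,.10872525,.615176],[432.617,61.379,349.963]),
([0.12497773315881154, 0.18543533940685952, 2.1685426607091536, -0.09008297207157778, 0.43650205260303515, 0.13526430641737336],[432.54856071,61.44285289,349.10744229])]
A=np.vstack([cols2(q) for q,_ in D]);b=np.hstack([p for _,p in D])
# mild prior: no forearm offset knowledge, wrist length ~100
x=np.linalg.lstsq(np.vstack([A,.02*np.eye(7)]),np.hstack([b,.02*np.array([0,330,500,450,0,100,0])]),rcond=None)[0]
TH=np.radians(3.88);EX=np.array([np.cos(TH),np.sin(TH),0]);EY=np.array([-np.sin(TH),np.cos(TH),0]);O=np.array([514.7,-84.3,0])
LO=np.array([-3,-.9,.09,-1.31,.11,-2.54]);HI=np.array([3,2.11,2.58,4.45,2.69,2.54])
def ik(p,Rt,q0):
    f=lambda q:np.hstack([(cols2(q)@x-p)/100,(R.from_matrix(Rm(q))*R.from_euler('z',np.pi/2)*R.from_matrix(Rt).inv()).as_rotvec()])
    s=least_squares(f,np.clip(q0,LO+.02,HI-.02),bounds=(LO,HI));return s.x,np.abs(s.fun).max()
E
python3 - <<'E'
from fk import *
print(x.round(1),(A@x-b).round(1))
q0=D[3][0]
def pose(n,tilt,P,h=40.3):
    # n: horizontal drilled normal (unit), lean top opposite n
    c,s=np.cos(np.radians(tilt)),np.sin(np.radians(tilt))
    u=np.array([0,0,1])*c-n*s; nn=n*c+np.array([0,0,1])*s
    return P+(h+163)*u+9*nn, np.column_stack([np.cross(nn,-u),nn,-u])
for px in(40,70):
  for t in(20,25,30,35):
    P=O+px*EX+140*EY+[0,0,20]
    p,Rt=pose(EX,t,P);q,e=ik(p,Rt,q0);print('x',px,t,p.round(),q.round(2),round(e,3))
for nm,n,py,q6 in(('-y',-EY,130,1.7),('+y',EY,160,-1.5)):
  for t in(30,35,40):
    P=O+0*EX+py*EY+[0,0,20]
    p,Rt=pose(n,t,P)
    for q4 in(.6,-.6):
      q,e=ik(p,Rt,[.2,.3,2.0,q4,.9,q6]);print(nm,t,p.round(),q.round(2),round(e,3))
E
```

```text
[  0.8 311.6 562.2 484.   77.  126.9  11.9] [-0.  -0.1 -0.   0.  -0.   0.1 -0.   0.  -0.1  0.1  0.  -0. ]
x 40 20 [484.  54. 214.] [ 0.09  0.53  2.12 -0.05  0.14  0.07] 0.0
x 40 25 [468.  53. 208.] [ 0.1   0.53  2.16 -0.49  0.11  0.52] 0.076
x 40 30 [451.  52. 201.] [ 0.12  0.54  2.2  -1.31  0.11  1.36] 0.133
x 40 35 [436.  51. 192.] [ 0.12  0.54  2.22 -1.31  0.11  1.37] 0.248
x 70 20 [514.  56. 214.] [ 0.09  0.55  2.06 -0.04  0.18  0.05] 0.0
x 70 25 [497.  55. 208.] [ 0.09  0.55  2.1  -0.17  0.11  0.19] 0.056
x 70 30 [481.  54. 201.] [ 0.12  0.56  2.14 -1.31  0.11  1.36] 0.101
x 70 35 [466.  53. 192.] [ 0.12  0.56  2.17 -1.31  0.11  1.37] 0.216
-y 30 [500. 139. 201.] [ 0.37  0.65  1.93 -0.68  0.86  2.4 ] 0.0
-y 30 [500. 139. 201.] [ 0.37  0.65  1.93 -0.68  0.86  2.4 ] 0.0
-y 35 [499. 154. 192.] [ 0.41  0.68  1.91 -0.74  0.93  2.48] 0.0
-y 35 [499. 154. 192.] [ 0.41  0.68  1.91 -0.74  0.93  2.48] 0.0
-y 40 [498. 169. 182.] [ 0.45  0.72  1.89 -0.78  1.    2.54] 0.004
-y 40 [498. 169. 182.] [ 0.45  0.72  1.89 -0.78  1.    2.54] 0.004
+y 30 [510. -18. 201.] [-0.18  0.64  1.96  0.72  0.83 -2.39] 0.0
+y 30 [510. -18. 201.] [-0.18  0.64  1.96  0.72  0.83 -2.39] 0.0
+y 35 [511. -34. 192.] [-0.23  0.67  1.94  0.78  0.9  -2.48] 0.0
+y 35 [511. -34. 192.] [-0.23  0.67  1.94  0.78  0.9  -2.48] 0.0
+y 40 [512. -48. 182.] [-0.27  0.71  1.93  0.82  0.97 -2.54] 0.007
+y 40 [512. -48. 182.] [-0.27  0.71  1.93  0.82  0.97 -2.54] 0.007
```

```bash
cat >> fk.py <<'E'
def pose(n,tilt,P,h=40.3):
    c,s=np.cos(np.radians(tilt)),np.sin(np.radians(tilt))
    u=np.array([0,0,1])*c-n*s; nn=n*c+np.array([0,0,1])*s
    return P+(h+163)*u+9*nn, np.column_stack([np.cross(nn,-u),nn,-u])
E
python3 - <<'E'
from fk import *
q0=D[3][0]
for hd in(-25,-35,-45):
  for t in(30,35,40):
    a=np.radians(hd);n=np.cos(a)*EX+np.sin(a)*EY
    P=O+20*EX+145*EY+25*n+[0,0,20]
    p,Rt=pose(n,t,P);q,e=ik(p,Rt,[.2,.5,2.1,-.6,.5,1.5]);print(hd,t,p.round(1),q.round(2),round(e,3), 'corner z',20+101.3*np.cos(np.radians(t))-80*np.sin(np.radians(t)))
o=readout.get_obs();print(o['ee_pos'],R.from_rotvec(o['orientation']).as_matrix().round(3))
E
```

```text
-25 30 [460.6  86.5 200.6] [ 0.23  0.55  2.16 -1.31  0.28  1.86] 0.088 corner z 67.72837340336363
-25 35 [446.3  92.1 191.7] [ 0.26  0.57  2.18 -1.31  0.32  1.9 ] 0.188 corner z 57.09398717839119
-25 40 [432.7  97.3 181.5] [ 0.3   0.59  2.19 -1.31  0.37  1.95] 0.284 corner z 46.17729331302933
-35 30 [465.9  97.3 200.6] [ 0.28  0.57  2.14 -1.31  0.38  2.06] 0.041 corner z 67.72837340336363
-35 35 [452.7 105.3 191.7] [ 0.32  0.59  2.15 -1.31  0.44  2.11] 0.126 corner z 57.09398717839119
-35 40 [440.3 112.8 181.5] [ 0.36  0.61  2.16 -1.31  0.51  2.17] 0.201 corner z 46.17729331302933
-45 30 [473.  107.  200.6] [ 0.31  0.58  2.11 -1.25  0.47  2.18] 0.0 corner z 67.72837340336363
-45 35 [461.4 117.1 191.7] [ 0.36  0.61  2.12 -1.31  0.54  2.29] 0.05 corner z 57.09398717839119
-45 40 [450.4 126.7 181.5] [ 0.4   0.64  2.12 -1.31  0.61  2.35] 0.109 corner z 46.17729331302933
[432.54856071  61.44285289 349.10744229] [[-0.061  0.936  0.347]
 [ 0.998  0.064  0.005]
 [-0.017  0.347 -0.938]]
```

```bash
python3 - <<'E'
from fk import *
for hd in(25,35,45,60):
  for t in(30,35):
    a=np.radians(hd);n=np.cos(a)*EX+np.sin(a)*EY
    P=O+10*EX+155*EY+25*n+[0,0,20]
    p,Rt=pose(n,t,P);q,e=ik(p,Rt,[.1,.5,2.1,1,.5,-1]);print(hd,t,p.round(1),q.round(2),round(e,3),R.from_matrix(Rt).as_rotvec().round(3))
E
```

```text
25 30 [453.9  37.8 200.6] [-0.01  0.55  2.22  1.94  0.27 -2.41] 0.0 [1.426 2.414 0.647]
25 35 [440.4  30.3 191.7] [-0.05  0.58  2.25  2.04  0.37 -2.54] 0.05 [1.391 2.356 0.743]
35 30 [460.6  27.8 200.6] [-0.06  0.56  2.19  1.62  0.34 -2.29] 0.0 [1.224 2.559 0.686]
35 35 [448.6  18.1 191.7] [-0.1   0.59  2.23  1.83  0.43 -2.54] 0.015 [1.196 2.5   0.788]
45 30 [468.9  19.2 200.6] [-0.09  0.57  2.16  1.38  0.43 -2.24] 0.0 [1.008 2.688 0.72 ]
45 35 [458.8   7.6 191.7] [-0.14  0.6   2.19  1.59  0.5  -2.49] 0.0 [0.987 2.631 0.83 ]
60 30 [483.9   9.2 200.6] [-0.13  0.59  2.09  1.1   0.56 -2.23] 0.0 [0.661 2.851 0.764]
60 35 [477.1  -4.6 191.7] [-0.18  0.62  2.11  1.24  0.62 -2.42] 0.0 [0.649 2.799 0.882]
```

Call:
{"op": "step_arm", "data": {"targets": [[[0, 0, 0, -0.057, 0.844, 0, 0], [0, 0, 0, -0.057, 0.844, 0, 0], [0, 0, 0, -0.057, 0.844, 0, 0], [0, 0, 0, -0.057, 0.844, 0, 0], [0, 0, 0, -0.057, 0.844, 0, 0]]]}}

```text
t: 24.35
ee_pos: [432.2, 61.5, 349.1]
orientation: [2.108, 2.257, 0.047]
ft_force: [-0.6, 0.3, -1.4]
width: 18.0
grasp_force: 29.8
```

Call:
{"op": "step_arm", "data": {"targets": [[[0, 0, 0, -0.057, 0.844, 0, 0], [0.061, -0.07, 0, 0, 0, 0.9375, 0], [0.061, -0.07, 0, 0, 0, 0.9375, 0], [0.061, -0.07, 0, 0, 0, 0.9375, 0], [0.061, -0.07, 0, 0, 0, 0.9375, 0]]]}}

```text
t: 24.98
ee_pos: [444.6, 47.5, 349.0]
orientation: [1.814, 2.546, -0.014]
ft_force: [0.4, -0.4, -1.1]
width: 18.2
grasp_force: 29.8
```

Call:
{"op": "step_arm", "data": {"targets": [[[0.061, -0.07, 0, 0, 0, 0.9375, 0], [0.061, -0.07, 0, 0, 0, 0.9375, 0], [0.061, -0.07, 0, 0, 0, 0.9375, 0], [0.061, -0.07, 0, 0, 0, 0.9375, 0], [0.061, -0.07, 0, 0, 0, 0.9375, 0]]]}}

```text
t: 25.6
ee_pos: [459.8, 29.9, 349.0]
orientation: [1.374, 2.805, -0.009]
ft_force: [0.4, 0.6, -0.8]
width: 17.8
grasp_force: 29.8
```

Call:
{"op": "step_arm", "data": {"targets": [[[0.061, -0.07, 0, 0, 0, 0.9375, 0], [0.061, -0.07, 0, 0, 0, 0.9375, 0], [0.061, -0.07, 0, 0, 0, 0.9375, 0], [0, 0, 0, 0, 0, 0, 0], [0, 0, -0.1, 0.706, -0.616, 0, 0]]]}}

```text
t: 26.22
ee_pos: [469.2, 19.7, 344.4]
orientation: [1.09, 2.899, 0.089]
ft_force: [0.1, 0.6, -1.5]
width: 17.6
grasp_force: 29.8
```

```bash
python3 - <<'E'
from fk import *
o=readout.get_obs();q=o['qpos'];print(o['ee_pos'],q.round(3),R.from_rotvec(o['orientation']).as_matrix().round(3), (cols2(q)@x-o['ee_pos']).round(1))
E
```

```text
[469.22958504  19.69211005 344.40484177] [ 0.006  0.276  2.029  0.055  0.776 -0.883] [[-0.752  0.657  0.061]
 [ 0.659  0.751  0.039]
 [-0.02   0.069 -0.997]] [ 0.2 -0.   0. ]
```

Call:
{"op": "step_arm", "data": {"targets": [[[0, 0, -0.18, 0.7, -0.611, 0, 0], [0, 0, -0.18, 0.7, -0.611, 0, 0], [0, 0, -0.18, 0.7, -0.611, 0, 0], [0, 0, -0.18, 0.7, -0.611, 0, 0], [0, 0, -0.18, 0.7, -0.611, 0, 0]]]}}

```text
t: 26.85
ee_pos: [468.9, 19.4, 299.1]
orientation: [1.039, 2.747, 0.537]
ft_force: [0.1, 0.2, -1.1]
width: 17.9
grasp_force: 29.8
```

Call:
{"op": "step_arm", "data": {"targets": [[[0, 0, -0.18, 0.7, -0.611, 0, 0], [0, 0, -0.18, 0.7, -0.611, 0, 0], [0, 0, -0.3, 0, 0, 0, 0], [0, 0, -0.2, 0, 0, 0, 0], [0, 0, 0, 0, 0, 0, 0]]]}}

```text
t: 27.48
ee_pos: [468.7, 19.4, 255.8]
orientation: [1.014, 2.673, 0.701]
ft_force: [1.0, -0.3, -1.7]
width: 17.9
grasp_force: 29.8
```

```bash
python3 - <<'E'
from fk import *
o=readout.get_obs();q=o['qpos'];M=R.from_rotvec(o['orientation']).as_matrix();print(o['ee_pos'],q.round(3),M.round(3),o['width'])
P=o['ee_pos']+203.3*M[:,2]-9*M[:,1];J=P-O;print('pivot jig',J@EX,J@EY,P[2])
T=snap('top');S=snap('side');cv2.imwrite('pics/u.png',np.hstack([cv2.resize(S['pixels'][120:330,160:420],(400,323)),cv2.resize(T['pixels'][170:348,180:400],(400,323))])[...,::-1])
E
```

```text
[468.73895432  19.39011067 255.80962333] [-0.091  0.442  2.155  1.123  0.448 -1.948] [[-0.746  0.573  0.341]
 [ 0.666  0.653  0.361]
 [-0.016  0.496 -0.868]] 17.91816872410681
pivot jig 29.737371436478313 169.55807710657132 74.86574528598113
```

View pics/u.png

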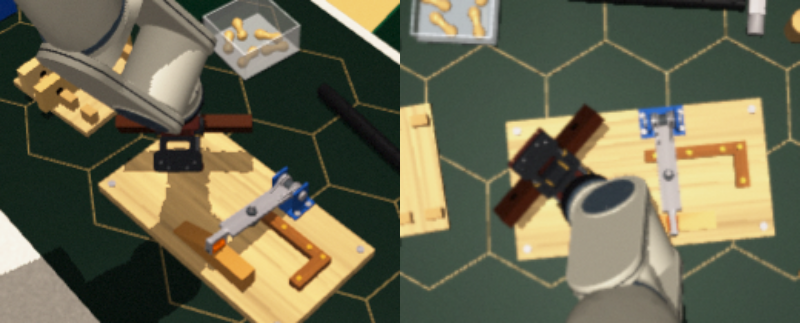

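Call:
{"op": "step_arm", "data": {"targets": [[[0, 0, -0.4, 0, 0, 0, 0], [0, 0, -0.4, 0, 0, 0, 0], [0, 0, -0.2, 0, 0, 0, 0], [0, 0, -0.08, 0, 0, 0, 0], [0, 0, -0.02, 0, 0, 0, 0]]]}}

```text
t: 28.2
ee_pos: [469.4, 19.4, 201.8]
orientation: [1.011, 2.672, 0.702]
ft_force: [0.0, -0.6, -0.8]
width: 17.9
grasp_force: 29.8
```

Call:
{"op": "step_arm", "data": {"targets": [[[0, 0, 0, 0, 0, 0, 0.55], [0, 0, 0, 0, 0, 0, 0.55], [0, 0, 0, 0, 0, 0, 0.55], [0, 0, 0, 0, 0, 0, 0.55], [0, 0, 0, 0, 0, 0, 0.55]]]}}

```text
t: 28.82
ee_pos: [469.2, 19.3, 201.6]
orientation: [1.011, 2.672, 0.702]
ft_force: [-0.5, -1.4, -0.2]
width: 48.0
grasp_force: 0.1
```

```bash
python3 - <<'E'
from fk import *
o=readout.get_obs();q=o['qpos'];M=R.from_rotvec(o['orientation']).as_matrix();print(o['ee_pos'],q.round(3),M.round(3),o['width'],o['ft_force'])
E
```

```text
[469.20701558  19.32611654 201.60566617] [-0.091  0.567  2.161  1.402  0.408 -2.255] [[-0.746  0.571  0.342]
 [ 0.665  0.653  0.361]
 [-0.017  0.497 -0.867]] 48.040432113689285 [-0.50618831 -1.40046528 -0.20150627]
```

```bash
python3 - <<'E'
from fk import *
o=readout.get_obs();q=o['qpos'];M=R.from_rotvec(o['orientation']).as_matrix()
for d in(20,40,60,80):
    print(d,[v.round(2) if i==0 else round(v,3) for i,v in enumerate(ik(o['ee_pos']-d*M[:,2],M,q))])
E
```

```text
20 [array([-0.11,  0.52,  2.17,  1.32,  0.42, -2.18]), np.float64(0.0)]
40 [array([-0.13,  0.48,  2.18,  1.23,  0.44, -2.11]), np.float64(0.0)]
60 [array([-0.15,  0.43,  2.19,  1.15,  0.46, -2.04]), np.float64(0.0)]
80 [array([-0.17,  0.38,  2.2 ,  1.08,  0.49, -1.97]), np.float64(0.0)]
```

Call:
{"op": "step_arm", "data": {"targets": [[[-0.1, -0.108, 0.26, 0, 0, 0, 0.55], [-0.137, -0.144, 0.347, 0, 0, 0, 0.55], [-0.137, -0.144, 0.347, 0, 0, 0, 0.55], [-0.137, -0.144, 0.347, 0, 0, 0, 0.55], [-0.03, -0.036, 0.087, 0, 0, 0, 0.9]]]}}

```text
t: 29.45
ee_pos: [442.1, -9.7, 271.8]
orientation: [1.011, 2.671, 0.702]
ft_force: [-0.1, -0.1, 0.5]
width: 55.0
grasp_force: 0.0
```

Call:
{"op": "step_arm", "data": {"targets": [[[0, 0, 0.2, -0.7, 0.611, 0, 0.9], [0, 0, 0.2, -0.7, 0.611, 0, 0.9], [0, 0, 0.2, -0.7, 0.611, 0, 0.9], [0, 0, 0.2, -0.7, 0.611, 0, 0.9], [0, 0, 0.2, -0.7, 0.611, 0, 0.9]]]}}

```text
t: 30.08
ee_pos: [442.2, -9.2, 320.8]
orientation: [1.072, 2.849, 0.267]
ft_force: [0.6, -0.1, 0.2]
width: 78.8
grasp_force: 0.0
```

```bash
cat > rail.py <<'E'
from fk import *
o=readout.get_obs();M=R.from_rotvec(o['orientation']).as_matrix();print(o['ee_pos'],o['qpos'].round(2),M.round(3).tolist(),o['width'],o['ft_force'].round(1))
T=snap('top','rt.png');S=snap('side','rs.png')
for n,d,(a,b,c,e) in(('T',T,(200,330,200,345)),('S',S,(130,320,200,400))):
    B=d['pixels'][a:b,c:e].astype(int)
    m=((B[...,0]<170)&(B[...,0]>60)&(B[...,0]-B[...,2]>30)&(B[...,1]<.68*B[...,0])).astype(np.uint8)*255
    m=cv2.morphologyEx(m,cv2.MORPH_OPEN,np.ones((3,3)))
    for k in cv2.findContours(m,cv2.RETR_EXTERNAL,cv2.CHAIN_APPROX_NONE)[0]:
        if cv2.contourArea(k)>60:
            P=np.array([onz(d,u+c,v+a,36)-O for u,v in k[:,0]]);Q=np.column_stack([P@EX,P@EY]).astype(np.float32);r=cv2.minAreaRect(Q)
            print(n,cv2.contourArea(k),'jig c',np.round(r[0],1),'sz',np.round(r[1],1),'ang',round(r[2],1),cv2.boxPoints(r).round(0).tolist())
E
python3 rail.py
```

```text
[442.16393726  -9.21096745 320.83790595] [-0.09  0.27  2.12  0.25  0.63 -1.13] [[-0.751, 0.645, 0.141], [0.66, 0.739, 0.132], [-0.019, 0.193, -0.981]] 78.83072083353815 [ 0.6 -0.1  0.2]
T 812.5 jig c [ 11.8 152.6] sz [ 47.3 196.1] ang 44.7 [[-74.0, 206.0], [64.0, 66.0], [98.0, 99.0], [-40.0, 239.0]]
S 502.5 jig c [-71.2   2.9] sz [143.4  37.4] ang 89.8 [[-90.0, -69.0], [-53.0, -69.0], [-52.0, 75.0], [-90.0, 75.0]]
S 187.5 jig c [-45.3 212.2] sz [45.6 34.3] ang 44.4 [[-74.0, 208.0], [-50.0, 184.0], [-17.0, 216.0], [-41.0, 240.0]]
S 483.0 jig c [ 56.3 112.9] sz [45.8 79.2] ang 44.4 [[12.0, 125.0], [68.0, 69.0], [100.0, 101.0], [45.0, 157.0]]
```

Call:
{"op": "step_arm", "data": {"targets": [[[0.1, 0.48, 0, -0.7, 0.611, 0, 1], [0.1, 0.48, 0, -0.7, 0.611, 0, 1], [0.1, 0.48, 0, -0.7, 0.611, 0, 1], [0.1, 0.48, 0, 0, 0, 0, 1], [0.1, 0.5, 0, 0, 0, 0, 1]]]}}

```text
t: 30.8
ee_pos: [467.0, 112.7, 320.0]
orientation: [1.096, 2.926, -0.006]
ft_force: [-0.5, 0.4, -0.2]
width: 88.0
grasp_force: 0.0
```

```bash
python3 rail.py
```

```text
[467.01544334 112.67314705 319.96230949] [ 0.22  0.34  2.01 -0.02  0.78 -0.63] [[-0.754, 0.657, 0.015], [0.657, 0.754, -0.01], [-0.017, 0.002, -1.0]] 87.99397607360125 [-0.5  0.4 -0.2]
T 648.5 jig c [ 40. 124.] sz [ 47.2 115.9] ang 44.9 [[-18.0, 148.0], [64.0, 66.0], [98.0, 100.0], [16.0, 182.0]]
S 221.0 jig c [-78.1 -12.5] sz [ 29.6 111.2] ang 3.8 [[-97.0, 42.0], [-89.0, -69.0], [-60.0, -67.0], [-67.0, 44.0]]
S 666.5 jig c [ 38.7 130.9] sz [ 45.8 129.6] ang 44.4 [[-23.0, 161.0], [68.0, 69.0], [100.0, 101.0], [10.0, 193.0]]
```

Call:
{"op": "step_arm", "data": {"targets": [[[0, -0.02, -0.7, 0.14, 0.21, 0, 1], [0, 0, -0.7, 0, 0, 0, 1], [0, 0, -0.6, 0, 0, 0, 1], [0, 0, -0.26, 0, 0, 0, 1], [0, 0, -0.08, 0, 0, 0, 1]]]}}

```text
t: 31.52
ee_pos: [466.9, 110.2, 203.3]
orientation: [1.104, 2.941, -0.003]
ft_force: [-2.6, -1.6, 7.2]
width: 88.1
grasp_force: 3.9
```

Call:
{"op": "step_arm", "data": {"targets": [[[0, 0, 0, 0, 0, 0, 0], [0, 0, 0, 0, 0, 0, 0], [0, 0, 0, 0, 0, 0, 0], [0, 0, 0, 0, 0, 0, 0], [0, 0, 0, 0, 0, 0, 0]]]}}

```text
t: 32.15
ee_pos: [467.3, 110.6, 204.3]
orientation: [1.103, 2.939, -0.002]
ft_force: [-0.5, -0.3, 5.0]
width: 49.5
grasp_force: 30.0
```

```bash
cat > st.py <<'E'
from fk import *
o=readout.get_obs();M=R.from_rotvec(o['orientation']).as_matrix();J=o['ee_pos']-O
print('tcp',o['ee_pos'].round(1),'jig',round(J@EX,1),round(J@EY,1),'head',round(np.degrees(np.arctan2(M[1,1],M[0,1])),2),'z',M[:,2].round(3),'w',round(o['width'],1),round(o['grasp_force'],1),'F',o['ft_force'].round(1),'jigF',round(o['ft_force']@EX,1),round(o['ft_force']@EY,1))
E
python3 st.py
```

```text
tcp [467.3 110.6 204.3] jig -34.1 197.7 head 48.87 z [ 0.002 -0.002 -1.   ] w 49.5 30.0 F [-0.5 -0.3  5. ] jigF -0.5 -0.3
```

Call:
{"op": "step_arm", "data": {"targets": [[[0, 0, 0.05, 0, 0, 0, 0], [0, 0, 0.05, 0, 0, 0, 0], [0.044, 0.007, 0, 0, 0, -0.937, 0], [0.044, 0.007, 0, 0, 0, -0.937, 0], [0.044, 0.007, 0, 0, 0, -0.937, 0]]]}}

```text
t: 32.78
ee_pos: [473.7, 111.6, 209.0]
orientation: [1.389, 2.816, -0.003]
ft_force: [-0.1, 0.5, -0.1]
width: 50.0
grasp_force: 30.0
```

Call:
{"op": "step_arm", "data": {"targets": [[[0.044, 0.007, 0, 0, 0, -0.937, 0], [0.044, 0.007, 0, 0, 0, -0.937, 0], [0.044, 0.007, 0, 0, 0, -0.937, 0], [0.044, 0.007, 0, 0, 0, -0.937, 0], [0.044, 0.007, 0, 0, 0, -0.937, 0]]]}}

```text
t: 33.4
ee_pos: [484.8, 113.4, 209.0]
orientation: [1.829, 2.553, -0.004]
ft_force: [-0.8, -0.6, -1.3]
width: 49.5
grasp_force: 30.0
```

Call:
{"op": "step_arm", "data": {"targets": [[[0.044, 0.007, 0, 0, 0, -0.937, 0], [0.044, 0.007, 0, 0, 0, -0.937, 0], [0.044, 0.007, 0, 0, 0, -0.937, 0], [0.044, 0.007, 0, 0, 0, -0.937, 0], [0, 0, 0, 0, 0, 0, 0]]]}}

```text
t: 34.02
ee_pos: [493.6, 114.8, 209.0]
orientation: [2.143, 2.295, -0.004]
ft_force: [-0.8, -0.3, -1.3]
width: 49.8
grasp_force: 30.0
```

```bash
python3 st.py; python3 rail.py
```

```text
tcp [493.6 114.8 209. ] jig -7.6 200.0 head 3.92 z [-0.001 -0.003 -1.   ] w 49.8 30.0 F [-0.8 -0.3 -1.3] jigF -0.9 -0.3
[493.60793495 114.77036464 208.96641872] [ 0.21  0.58  1.99 -0.    0.58  0.14] [[-0.068, 0.998, -0.001], [0.998, 0.068, -0.003], [-0.003, -0.001, -1.0]] 49.845152554209875 [-0.8 -0.3 -1.3]
T 533.5 jig c [-7.2 83.9] sz [89.5 47. ] ang 90.0 [[-31.0, 39.0], [16.0, 39.0], [16.0, 129.0], [-31.0, 129.0]]
S 225.0 jig c [-74.9 -13. ] sz [111.6  29.8] ang 89.9 [[-90.0, -69.0], [-60.0, -69.0], [-60.0, 43.0], [-90.0, 43.0]]
S 610.0 jig c [-2.9 86.2] sz [92.1 48.9] ang 89.8 [[-27.0, 40.0], [21.0, 40.0], [22.0, 132.0], [-27.0, 132.0]]
```

Call:
{"op": "step_arm", "data": {"targets": [[[0.017, -0.25, -0.075, 0, 0, 0, 0], [0.017, -0.25, 0, 0, 0, 0, 0], [0.017, -0.25, 0, 0, 0, 0, 0], [0.017, -0.25, 0, 0, 0, 0, 0], [0.017, -0.25, 0, 0, 0, 0, 0]]]}}

```text
t: 34.75
ee_pos: [497.9, 51.2, 205.2]
orientation: [2.144, 2.294, -0.004]
ft_force: [-0.0, 0.2, -0.5]
width: 49.5
grasp_force: 30.0
```

Call:
{"op": "step_arm", "data": {"targets": [[[0.017, -0.25, 0, 0, 0, 0, 0], [0.017, -0.25, 0, 0, 0, 0, 0], [0.017, -0.25, 0, 0, 0, 0, 0], [0.017, -0.25, 0, 0, 0, 0, 0], [0.017, -0.2, 0, 0, 0, 0, 0]]]}}

```text
t: 35.38
ee_pos: [502.1, -8.6, 205.2]
orientation: [2.144, 2.294, -0.004]
ft_force: [0.2, 0.7, -0.3]
width: 49.7
grasp_force: 30.0
```

```bash
python3 st.py
```

```text
tcp [502.1  -8.6 205.2] jig -7.5 76.4 head 3.88 z [-0.001 -0.003 -1.   ] w 49.7 30.0 F [ 0.2  0.7 -0.3] jigF 0.2 0.7
```

Call:
{"op": "step_arm", "data": {"targets": [[[0.004, -0.06, -0.01, 0, 0, 0, 0], [0.004, -0.06, 0, 0, 0, 0, 0], [0.004, -0.06, 0, 0, 0, 0, 0], [0.003, -0.04, 0, 0, 0, 0, 0], [0, 0, 0, 0, 0, 0, 0]]]}}

```text
t: 36.0
ee_pos: [502.8, -18.7, 204.7]
orientation: [2.144, 2.295, -0.004]
ft_force: [-0.2, 0.5, -1.0]
width: 49.6
grasp_force: 30.0
```

Call:
{"op": "step_arm", "data": {"targets": [[[0.001, -0.02, 0, 0, 0, 0, 0], [0.001, -0.02, 0, 0, 0, 0, 0], [0, 0, 0, 0, 0, 0, 0], [0, 0, 0, 0, 0, 0, 0], [0, 0, 0, 0, 0, 0, 0]]]}}

```text
t: 36.62
ee_pos: [502.9, -20.7, 204.7]
orientation: [2.144, 2.295, -0.004]
ft_force: [-0.4, -0.1, -0.9]
width: 49.8
grasp_force: 30.0
```

```bash
python3 st.py
```

```text
tcp [502.9 -20.7 204.7] jig -7.5 64.2 head 3.89 z [-0.001 -0.003 -1.   ] w 49.8 30.0 F [-0.4 -0.1 -0.9] jigF -0.4 -0.1
```

Not yet in contact; now move to the fence and keep going slowly.

Call:
{"op": "step_arm", "data": {"targets": [[[0.02, -0.02, 0, 0, 0, 0, 0], [0.02, -0.02, 0, 0, 0, 0, 0], [0.001, -0.02, 0, 0, 0, 0, 0], [0, 0, 0, 0, 0, 0, 0], [0, 0, 0, 0, 0, 0, 0]]]}}

```text
t: 37.25
ee_pos: [504.2, -22.2, 204.5]
orientation: [-2.144, -2.294, 0.004]
ft_force: [-1.2, 15.1, 0.2]
width: 49.7
grasp_force: 30.0
```

```bash
python3 st.py
```

```text
tcp [504.2 -22.2 204.5] jig -6.3 62.6 head 3.86 z [-0.003 -0.001 -1.   ] w 49.7 30.0 F [-1.2 15.1  0.2] jigF -0.2 15.1
```

Call:
{"op": "step_arm", "data": {"targets": [[[0.02, 0.006, 0, 0, 0, 0, 0], [0.02, 0, 0, 0, 0, 0, 0], [0, 0, 0, 0, 0, 0, 0], [0, 0, 0, 0, 0, 0, 0], [0, 0, 0, 0, 0, 0, 0]]]}}

```text
t: 37.88
ee_pos: [505.2, -22.1, 204.4]
orientation: [-2.143, -2.291, 0.007]
ft_force: [-7.0, 12.5, 5.6]
width: 49.7
grasp_force: 30.0
```

```bash
python3 st.py
```

```text
tcp [505.2 -22.1 204.4] jig -5.3 62.7 head 3.82 z [-0.006 -0.001 -1.   ] w 49.7 30.0 F [-7.  12.5  5.6] jigF -6.1 12.9
```

Call:
{"op": "step_arm", "data": {"targets": [[[0, 0, 0, 0, 0, 0, 0.72], [0, 0, 0, 0, 0, 0, 0.72], [0, 0, 0.02, 0, 0, 0, 0.72], [0, 0, 0.4, 0, 0, 0, 0.72], [0, 0, 0.6, 0, 0, 0, 0.72]]]}}

```text
t: 38.5
ee_pos: [506.7, -23.7, 255.7]
orientation: [2.145, 2.295, -0.006]
ft_force: [0.2, 0.2, -0.9]
width: 63.0
grasp_force: 0.0
```

Call:
{"op": "step_arm", "data": {"targets": [[[-0.4, 0, 0.8, 0, 0, 0, 0.4], [-0.6, 0, 0.4, 0, 0, 0, 0], [-0.6, -0.3, 0, 0, 0, 0, 0], [-0.3, -0.6, 0, 0, 0, 0, 0], [0, -0.6, 0, 0, 0, 0, 0]]]}}

```text
t: 39.12
ee_pos: [410.8, -99.1, 316.0]
orientation: [2.143, 2.295, -0.004]
ft_force: [1.5, -0.3, 0.1]
width: 16.9
grasp_force: 0.0
```

```bash
python3 st.py; python3 rail.py; python3 - <<'E'
from fk import *
for n,p in(('T','rt'),('S','rs')):
    pass
E
```

```text
tcp [410.8 -99.1 316. ] jig -104.6 -7.7 head 3.91 z [-0.001 -0.003 -1.   ] w 16.9 0.0 F [ 1.5 -0.3  0.1] jigF 1.5 -0.4
[410.82207509 -99.08044856 315.9876254 ] [-0.26  0.28  2.13 -0.    0.74 -0.33] [[-0.068, 0.998, -0.001], [0.998, 0.068, -0.003], [-0.003, -0.001, -1.0]] 16.909485849130938 [ 1.5 -0.3  0.1]
T 482.5 jig c [-4.1 56.5] sz [81.9 48.4] ang 89.7 [[-28.0, 16.0], [20.0, 15.0], [20.0, 97.0], [-28.0, 98.0]]
T 92.5 jig c [  6.2 -34.2] sz [26.7 26.7] ang 84.5 [[-8.0, -46.0], [18.0, -49.0], [21.0, -22.0], [-6.0, -20.0]]
S 430.0 jig c [-68.5 -13.1] sz [111.6  42.9] ang 89.7 [[-90.0, -69.0], [-47.0, -69.0], [-47.0, 43.0], [-90.0, 43.0]]
S 679.0 jig c [ -2.3 -58.6] sz [53.6 88.7] ang 0.7 [[-30.0, -15.0], [-29.0, -103.0], [25.0, -103.0], [24.0, -14.0]]
S 141.0 jig c [-3.4 47.3] sz [27.  49.1] ang 84.1 [[-29.0, 36.0], [20.0, 31.0], [22.0, 58.0], [-26.0, 63.0]]
```

Call:
{"op": "step_arm", "data": {"targets": [[[0.4, -0.48, 0, 0, 0, 0, 0], [0.4, -0.48, 0, 0, 0, 0, 0], [0.39, -0.49, 0, 0, 0, 0, 0], [0, 0, -0.5, 0, 0, 0, 0], [0, 0, -0.6, 0, 0, 0, 0]]]}}

```text
t: 39.85
ee_pos: [472.2, -170.8, 260.5]
orientation: [2.144, 2.293, -0.002]
ft_force: [-0.1, 0.6, -0.8]
width: 0.4
grasp_force: 0.0
```

Call:
{"op": "step_arm", "data": {"targets": [[[0, 0, -0.6, 0, 0, 0, 0], [0, 0, -0.4, 0, 0, 0, 0], [0, 0, -0.12, 0, 0, 0, 0], [0.05, 0.003, 0, 0, 0, 0, 0], [0, 0, 0, 0, 0, 0, 0]]]}}

```text
t: 40.48
ee_pos: [474.7, -170.8, 205.5]
orientation: [2.142, 2.293, -0.003]
ft_force: [-0.2, -0.1, -0.0]
width: 0.3
grasp_force: 0.0
```

```bash
python3 st.py
```

```text
tcp [ 474.7 -170.8  205.5] jig -45.8 -83.6 head 3.9 z [ 0.001 -0.003 -1.   ] w 0.3 0.0 F [-0.2 -0.1 -0. ] jigF -0.2 -0.1
```

Call:
{"op": "step_arm", "data": {"targets": [[[0.03, 0.002, 0, 0, 0, 0, 0], [0.03, 0.002, 0, 0, 0, 0, 0], [0, 0, 0, 0, 0, 0, 0], [0, 0, 0, 0, 0, 0, 0], [0, 0, 0, 0, 0, 0, 0]]]}}

```text
t: 41.1
ee_pos: [476.9, -170.6, 204.7]
orientation: [2.144, 2.295, -0.004]
ft_force: [-1.1, 0.1, 0.2]
width: 0.2
grasp_force: 0.0
```

```bash
python3 st.py
```

```text
tcp [ 476.9 -170.6  204.7] jig -43.6 -83.5 head 3.89 z [-0.001 -0.003 -1.   ] w 0.2 0.0 F [-1.1  0.1  0.2] jigF -1.1 0.1
```

Call:
{"op": "step_arm", "data": {"targets": [[[0.02, 0.001, 0, 0, 0, 0, 0], [0.02, 0.001, 0, 0, 0, 0, 0], [0, 0, 0, 0, 0, 0, 0], [0, 0, 0, 0, 0, 0, 0], [0, 0, 0, 0, 0, 0, 0]]]}}

```text
t: 41.72
ee_pos: [478.9, -170.5, 204.7]
orientation: [2.144, 2.295, -0.004]
ft_force: [0.2, 0.2, 0.6]
width: 0.5
grasp_force: 0.0
```

```bash
python3 st.py
```

```text
tcp [ 478.9 -170.5  204.7] jig -41.5 -83.6 head 3.89 z [-0.001 -0.003 -1.   ] w 0.5 0.0 F [0.2 0.2 0.6] jigF 0.2 0.1
```

Call:
{"op": "step_arm", "data": {"targets": [[[0.02, 0.001, 0, 0, 0, 0, 0], [0.02, 0.001, 0, 0, 0, 0, 0], [0, 0, 0, 0, 0, 0, 0], [0, 0, 0, 0, 0, 0, 0], [0, 0, 0, 0, 0, 0, 0]]]}}

```text
t: 42.35
ee_pos: [480.7, -170.4, 204.6]
orientation: [2.144, 2.295, -0.004]
ft_force: [-3.4, -1.3, 1.0]
width: 0.2
grasp_force: 1.4
```

```bash
python3 st.py; python3 rail.py
```

```text
tcp [ 480.7 -170.4  204.6] jig -39.8 -83.6 head 3.89 z [-0.001 -0.003 -1.   ] w 0.2 1.4 F [-3.4 -1.3  1. ] jigF -3.5 -1.1
[ 480.68695577 -170.36441265  204.63059693] [-0.36  0.59  1.98 -0.01  0.57 -0.43] [[-0.068, 0.998, -0.001], [0.998, 0.068, -0.003], [-0.002, -0.001, -1.0]] 0.221431596121705 [-3.4 -1.3  1. ]
T 498.0 jig c [-4.1 56.4] sz [48.4 82. ] ang 0.2 [[-28.0, 97.0], [-28.0, 15.0], [20.0, 15.0], [20.0, 97.0]]
T 130.0 jig c [ -4.2 -30.5] sz [26.7 47.9] ang 84.5 [[-29.0, -41.0], [18.0, -46.0], [21.0, -20.0], [-27.0, -15.0]]
S 305.0 jig c [   1.1 -105.1] sz [72.6 39.8] ang 1.4 [[-36.0, -86.0], [-35.0, -126.0], [38.0, -124.0], [37.0, -84.0]]
S 488.5 jig c [-3.1 56.9] sz [48.9 88.1] ang 0.6 [[-28.0, 101.0], [-27.0, 13.0], [22.0, 13.0], [21.0, 101.0]]
```

Call:
{"op": "step_arm", "data": {"targets": [[[-0.1, -0.007, 0, 0, 0, 0, 0], [0, 0, 0.6, 0, 0, 0, 0.5], [0, 0, 0.8, 0, 0, 0, 0.5], [-0.31, 0.34, 0.5, 0, 0, 0, 0.5], [-0.3, 0.33, 0, 0, 0, 0, 0.5]]]}}

```text
t: 43.08
ee_pos: [445.9, -137.2, 301.7]
orientation: [2.141, 2.291, 0.0]
ft_force: [-0.4, -0.5, 0.7]
width: 36.7
grasp_force: 0.0
```

Call:
{"op": "step_arm", "data": {"targets": [[[0, 0, 0, 0, 0, 0, 0.5], [0, 0, -0.6, 0, 0, 0, 0.5], [0, 0, -0.6, 0, 0, 0, 0.5], [0, 0, -0.3, 0, 0, 0, 0.5], [0, 0, 0, 0, 0, 0, 0.5]]]}}

```text
t: 43.7
ee_pos: [445.5, -137.5, 223.7]
orientation: [-2.145, -2.295, 0.005]
ft_force: [-0.1, 0.0, 0.4]
width: 44.1
grasp_force: 0.0
```

```bash
python3 st.py
```

```text
tcp [ 445.5 -137.5  223.7] jig -72.6 -48.4 head 3.88 z [-0.003 -0.002 -1.   ] w 44.1 0.0 F [-0.1  0.   0.4] jigF -0.1 0.0
```

Call:
{"op": "step_arm", "data": {"targets": [[[-0.01, 0, -0.2, 0, 0, 0, 0.5], [0, 0, -0.16, 0, 0, 0, 0.5], [0, 0, 0, 0, 0, 0, 0], [0, 0, 0, 0, 0, 0, 0], [0, 0, 0, 0, 0, 0, 0]]]}}

```text
t: 44.32
ee_pos: [445.0, -137.2, 206.9]
orientation: [2.144, 2.294, -0.003]
ft_force: [0.6, 0.4, -2.3]
width: 25.7
grasp_force: 30.0
```

Call:
{"op": "step_arm", "data": {"targets": [[[0, 0, 0, 0, 0, 0, 0], [0, 0, 0, 0, 0, 0, 0], [0, 0, 0, 0, 0, 0, 0], [0.0007, -0.01, 0, 0, 0, 0, 0], [0.0014, -0.02, 0, 0, 0, 0, 0]]]}}

```text
t: 44.95
ee_pos: [445.1, -138.1, 206.9]
orientation: [2.145, 2.295, -0.003]
ft_force: [2.1, 10.0, 4.6]
width: 26.0
grasp_force: 30.0
```

```bash
python3 st.py; python3 rail.py | grep ^[TS]
```

```text
tcp [ 445.1 -138.1  206.9] jig -73.1 -49.0 head 3.86 z [-0.001 -0.002 -1.   ] w 26.0 30.0 F [ 2.1 10.   4.6] jigF 2.7 9.8
T 498.0 jig c [-4.1 56.4] sz [48.4 82. ] ang 0.2 [[-28.0, 97.0], [-28.0, 15.0], [20.0, 15.0], [20.0, 97.0]]
S 110.0 jig c [-69.7 -59.3] sz [37.7 23.8] ang 44.4 [[-92.0, -64.0], [-75.0, -81.0], [-48.0, -55.0], [-65.0, -38.0]]
S 206.5 jig c [ -1.4 -72.2] sz [52.2 61.4] ang 0.9 [[-28.0, -42.0], [-27.0, -103.0], [25.0, -103.0], [24.0, -41.0]]
S 64.0 jig c [-18.8  89.9] sz [34.7 18.4] ang 46.3 [[-37.0, 84.0], [-24.0, 71.0], [-0.0, 96.0], [-14.0, 109.0]]
```

Call:
{"op": "step_arm", "data": {"targets": [[[0.0135, -0.2, 0, 0, 0, 0, 0], [0.0135, -0.2, 0, 0, 0, 0, 0], [0.0135, -0.2, 0, 0, 0, 0, 0], [0.0135, -0.2, 0, 0, 0, 0, 0], [0.0135, -0.2, 0, 0, 0, 0, 0]]]}}

```text
t: 45.68
ee_pos: [448.2, -188.4, 206.9]
orientation: [2.144, 2.296, -0.004]
ft_force: [-0.9, 3.4, 5.4]
width: 25.9
grasp_force: 30.0
```

Call:
{"op": "step_arm", "data": {"targets": [[[0.0135, -0.2, 0, 0, 0, 0, 0], [0.0135, -0.2, 0, 0, 0, 0, 0], [0.0135, -0.2, 0, 0, 0, 0, 0], [0.0135, -0.2, 0, 0, 0, 0, 0], [0.0135, -0.2, 0, 0, 0, 0, 0]]]}}

```text
t: 46.3
ee_pos: [451.6, -238.6, 206.9]
orientation: [2.144, 2.296, -0.004]
ft_force: [0.0, 4.6, 5.7]
width: 25.7
grasp_force: 30.0
```

```bash
python3 st.py; python3 rail.py | grep ^[TS]
```

```text
tcp [ 451.6 -238.6  206.9] jig -73.4 -149.7 head 3.9 z [-0.001 -0.002 -1.   ] w 25.7 30.0 F [0.  4.6 5.7] jigF 0.3 4.6
T 495.5 jig c [-4.5 56.5] sz [48.5 81.6] ang 1.0 [[-29.0, 97.0], [-28.0, 15.0], [20.0, 16.0], [19.0, 98.0]]
T 174.0 jig c [ -4.3 -31.8] sz [29.4 47.9] ang 84.5 [[-30.0, -44.0], [18.0, -49.0], [21.0, -20.0], [-27.0, -15.0]]
S 102.0 jig c [-19.1 -27.8] sz [37.2 24.5] ang 44.1 [[-41.0, -32.0], [-24.0, -50.0], [3.0, -24.0], [-14.0, -6.0]]
S 212.5 jig c [-15.8  65.9] sz [70.6 25.5] ang 88.0 [[-30.0, 31.0], [-4.0, 30.0], [-2.0, 101.0], [-27.0, 102.0]]
```

Call:
{"op": "step_arm", "data": {"targets": [[[0.0135, -0.2, 0, 0, 0, 0, 0], [0.02, -0.3, 0.1, 0, 0, 0, 0], [0.1, -0.4, 0.4, 0, 0, 0, 0], [0.2, -0.5, 0.3, 0, 0, 0, 0], [0.2, -0.6, 0, 0, 0, 0, 0]]]}}

```text
t: 47.02
ee_pos: [479.0, -340.1, 248.1]
orientation: [2.142, 2.293, -0.004]
ft_force: [-0.7, 0.6, -2.0]
width: 25.9
grasp_force: 30.0
```

Call:
{"op": "step_arm", "data": {"targets": [[[0.2, -0.6, 0, 0, 0, 0, 0], [0.03, -0.6, 0, 0, 0, 0, 0], [0, -0.1, -0.3, 0, 0, 0, 0], [0, 0, -0.4, 0, 0, 0, 0], [0, 0, -0.3, 0, 0, 0, 0]]]}}

```text
t: 47.65
ee_pos: [489.2, -402.4, 194.3]
orientation: [-2.143, -2.295, 0.004]
ft_force: [-0.4, 0.2, -0.4]
width: 26.1
grasp_force: 30.0
```

```bash
python3 st.py
```

```text
tcp [ 489.2 -402.4  194.3] jig -46.9 -315.6 head 3.92 z [-0.003 -0.    -1.   ] w 26.1 30.0 F [-0.4  0.2 -0.4] jigF -0.3 0.2
```

Call:
{"op": "step_arm", "data": {"targets": [[[0, 0, -0.07, 0, 0, 0, 0], [0, 0, -0.04, 0, 0, 0, 0], [0, 0, 0, 0, 0, 0, 0], [0, 0, 0, 0, 0, 0, 0.6], [0, 0, 0, 0, 0, 0, 0.6]]]}}

```text
t: 48.28
ee_pos: [490.1, -403.9, 191.8]
orientation: [2.143, 2.294, -0.004]
ft_force: [0.1, -0.4, 0.2]
width: 42.2
grasp_force: 0.0
```

Call:
{"op": "step_arm", "data": {"targets": [[[0, 0, 0, 0, 0, 0, 0.6], [0, 0, 0, 0, 0, 0, 0.6], [0, 0, 0.2, 0, 0, 0, 0.6], [0, 0, 0.6, 0, 0, 0, 0.6], [-0.3, 0, 0.8, 0, 0, 0, 0.6]]]}}

```text
t: 48.9
ee_pos: [475.3, -403.6, 271.9]
orientation: [2.143, 2.296, -0.004]
ft_force: [0.2, -0.2, -0.2]
width: 52.5
grasp_force: 0.0
```

Call:
{"op": "step_arm", "data": {"targets": [[[-0.6, -0.3, 0.6, 0, 0, 0, 0.6], [-0.6, -0.3, 0, 0, 0, 0, 0.6], [-0.6, -0.3, 0, 0, 0, 0, 0.6], [-0.3, -0.1, 0, 0, 0, 0, 0.6], [0, 0, 0, 0, 0, 0, 0.6]]]}}

```text
t: 49.52
ee_pos: [369.4, -453.9, 301.5]
orientation: [2.146, 2.293, -0.004]
ft_force: [0.6, -0.5, -0.8]
width: 52.7
grasp_force: 0.0
```

```bash
python3 st.py; python3 rail.py|grep ^[TS]; python3 - <<'E'
import cv2,numpy as np
t=cv2.imread('pics/rt.png');s=cv2.imread('pics/rs.png')
cv2.imwrite('pics/fin.png',np.hstack([cv2.resize(s[215:400,240:470],(400,322),interpolation=cv2.INTER_CUBIC),cv2.resize(t[205:335,230:470][:,:],(400,217)).repeat(1,0) if 0 else cv2.resize(t[190:345,270:462],(400,322),interpolation=cv2.INTER_CUBIC)]))
E
```

```text
tcp [ 369.4 -453.9  301.5] jig -169.9 -358.9 head 3.8 z [-0.    -0.003 -1.   ] w 52.7 0.0 F [ 0.6 -0.5 -0.8] jigF 0.6 -0.6
T 495.5 jig c [-4.1 56.8] sz [48.4 81.8] ang 0.2 [[-28.0, 98.0], [-28.0, 16.0], [20.0, 16.0], [20.0, 98.0]]
T 174.0 jig c [ -4.3 -31.8] sz [29.4 47.9] ang 84.5 [[-30.0, -44.0], [18.0, -49.0], [21.0, -20.0], [-27.0, -15.0]]
```

View pics/fin.png

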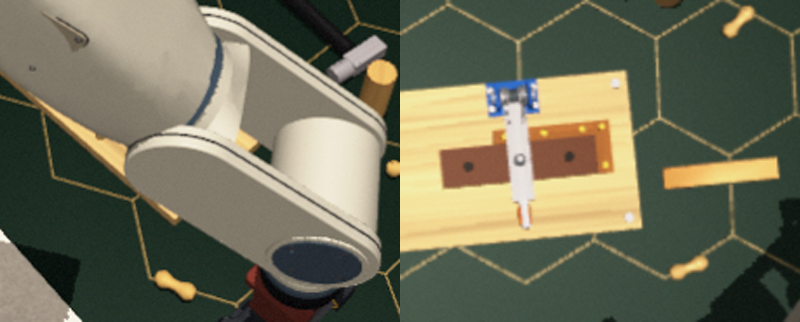

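```bash
python3 -c "
from workcell import ctrl
print(ctrl.close_job())"
```

```text
the job is handed in; nothing more can be done
None
```

The job is handed in at about 50 s: the dark rail sits drilled face up against the fence and end stop (force contact on both, final top view agrees), the arm came down on it once the wedge was drawn, and the wedge lies on the mat clear of the jig; one wrist joint (joint 5) read 0.1087 against its 0.11 limit mid-job and I don't know if that counts as a range fault.

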